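# Assemble a press-pack rectifier stack in its cradle

### The job

Build the rectifier stack in the blue cradle, piece by piece from the bottom up: the black heat sink flat on the plate between the yellow stops, then the white cell, the copper block, the brown cell and, on top, the silver heat sink with its fins up. Centre each piece on the one below, with the heat sinks and the copper block lengthwise along the cradle, and set the brittle ceramic cells down gently, without dropping or striking them. Leave the finished stack standing free, and leave the jar, the meter and the screwdriver where they are.

Things in the scene. Friction and masses are not known exactly. Their poses are not given: they have to be found in the camera images.
- cradle_seat (a point): Assembly cradle, fixed to the bench: flat blue plate 112 x 78 mm, 10 mm thick, with a yellow stop bar across each end (each 9 x 50 mm, rising 6 mm above the plate; clear length between the two bars 92 mm) and a thin white cross marking the middle. Point: middle of the plate's top face, 10 mm above the bench. x runs along the plate's length from stop to stop, y across it (open sides), z up.
- base_sink_c (a point): Black heat sink, loose, about 0.3 kg: 80 (x) x 56 (y) x 32 (z) mm, flat top, fins underneath along its length; treat as a solid block. Point: its centre, 16 mm above its underside. x along its length, z up.
- white_cell_c (a point): White ceramic power-semiconductor cell, loose, about 0.2 kg: flat upright disc, 50 mm diameter, 26 mm high, aluminium circle in the middle of each face. Point: its centre, 13 mm above its underside. z up.
- copper_block_c (a point): Copper busbar block, loose, about 0.5 kg: 74 (x) x 52 (y) x 15 (z) mm, smooth flat bar. Point: its centre, 7.5 mm above its underside. x along its length, z up.
- brown_cell_c (a point): Brown ceramic power-semiconductor cell, loose, about 0.2 kg: same shape as the white one, 50 mm diameter, 26 mm high. Point: its centre, 13 mm above its underside. z up.
- top_sink_c (a point): Silver aluminium heat sink, loose, about 0.22 kg: 76 (x) x 56 (y) x 30 (z) mm, flat underside, seven fins standing up along its length, visible from above; treat as a solid block when gripping across the 56 mm. Point: its centre, 15 mm above its underside. x along its length, z up.
- paste_jar_c (a point): Bystander: loose green jar of thermal paste with a green cap, 48 mm diameter, 55 mm high, standing among the parts. Point: its centre, half-way up.
- meter_c (a point): Bystander: loose grey hand-held multimeter lying on its back beyond the parts, 75 (x) x 150 (y) x 32 (z) mm. Point: its centre.
- driver_grip (a point): Bystander: loose screwdriver lying beyond the parts. Point: middle of its handle.
There are look-alikes about, which are no part of the job. There is more than one size of the part that bears white_cell_c; the job needs the middle-sized.

How it is judged (in metres and radians):
On the way, in this order (a step that is already met when the one before it is completed fails the run):
1. the black heat sink sits in the cradle (horizontal distance between base_sink_c and cradle_seat below 0.01 m and z of base_sink_c in the frame of cradle_seat between 0.012 and 0.02 m and angle between base_sink_c's own z axis and vertical below 0.1 rad and angle between the x axis of base_sink_c and the x axis of cradle_seat, either way round below 0.26 rad), for 0.2 s.
2. the white cell sits on the black heat sink (horizontal distance between white_cell_c and base_sink_c below 0.01 m and z of white_cell_c in the frame of base_sink_c between 0.025 and 0.033 m and angle between white_cell_c's own z axis and vertical below 0.1 rad), for 0.2 s.
3. the copper block lies on the white cell (horizontal distance between copper_block_c and white_cell_c below 0.01 m and z of copper_block_c in the frame of white_cell_c between 0.0165 and 0.0245 m and angle between copper_block_c's own z axis and vertical below 0.1 rad and angle between the x axis of copper_block_c and the x axis of cradle_seat, either way round below 0.26 rad), for 0.2 s.
4. the brown cell sits on the copper block (horizontal distance between brown_cell_c and copper_block_c below 0.01 m and z of brown_cell_c in the frame of copper_block_c between 0.0165 and 0.0245 m and angle between brown_cell_c's own z axis and vertical below 0.1 rad), for 0.2 s.
5. the silver heat sink lies on the brown cell (horizontal distance between top_sink_c and brown_cell_c below 0.01 m and z of top_sink_c in the frame of brown_cell_c between 0.024 and 0.032 m and angle between top_sink_c's own z axis and vertical below 0.1 rad and angle between the x axis of top_sink_c and the x axis of cradle_seat, either way round below 0.26 rad), for 0.2 s.
At the end, for the whole second after the job is handed in: Cradle, black sink, white cell, copper block, brown cell, silver sink, in this order upwards; each centred within 10 mm on the one below, resting on it (height within 4 mm), level within 0.1 rad; sinks and block along the cradle within 15 degrees either way round; all released and at rest (all of step 1 and all of step 2 and all of step 3 and all of step 4 and all of step 5 and linear speed of each of base_sink, white_cell, copper_block, brown_cell, top_sink below 0.01 m/s); the robot touches nothing.
It fails at once if the green jar, the meter or the screwdriver is moved more than 20 mm (distance of any of paste_jar_c, meter_c, driver_grip from where it was at the start of the episode above 0.02 m).
It fails at once if a ceramic cell is struck: more than 80 N between it and the parts above or below it (contact force between white_cell and base_sink above 80 N or contact force between any of white_cell, brown_cell and copper_block above 80 N or contact force between brown_cell and top_sink above 80 N).
It fails at once if the white cell is dropped or thrown: it moves faster than 0.4 m/s out of the fingers' grip (linear speed of white_cell above 0.4 m/s and contact force between white_cell and the fingers below 0.1 N).
It fails at once if the brown cell is dropped or thrown: it moves faster than 0.4 m/s out of the fingers' grip (linear speed of brown_cell above 0.4 m/s and contact force between brown_cell and the fingers below 0.1 N).
It also fails if it takes over 136 s, if anything falls off the work surface, if the arm or the gripper's body presses on something with over 40 N, if the wrist force passes 120 N, or if a joint passes its speed limit or range.

### The arm

A 6-joint arm with a two-finger parallel gripper is mounted at the origin on the work surface. World frame = base frame: x ahead of the robot, y to its left, z up, the work surface at z = 0. Lengths are in mm, angles in degrees, forces in N, time in s.
With the tool pointing down it reaches from about 350 to 850 mm from the base axis. Payload 8.1 kg.
Tool frame: the origin (TCP) lies midway between the tips of the shut fingers; the grasp point (between the pads) lies 19 mm behind it; x points along the fingers, y is the direction in which the jaws open and shut, and the axes are right-handed (so a half turn about x gives the same grasp; the last joint's range is limited). The gripper opens to 85 mm and grips with 20 to 120 N. Pads are 22 mm wide; open, the fingers measure 114 mm over their backs; the gripper's body (76 mm by 85 mm) begins 54 mm behind the grasp point. The pads swing forward as they close: fully open they stand 13 mm farther back than shut.
Start: joints at [60.596, 7.471, 85.268, -0, 87.261, -4.893], TCP at [248.902, 545.942, 231.292] pointing down, gripper open.
Joint ranges: [-169.43, 169.43], [-51.17, 129.36], [1.28, 143.12], [-76.62, 256.62], [0, 156.53], [-152.29, 152.29]. Speed limits (degrees/s): [136.94, 136.94, 159.86, 180, 180, 180].

### API

Orientations are given as [roll, pitch, yaw] about the fixed x, y, z axes, in that order (R = Rz(yaw) Ry(pitch) Rx(roll)).
In Python, from bench import sense, snapshot, hand_in gives the robot as it stands.
- The arm moves only by the tool drive_tool, never from a script. Its argument "deltas" is a list of rows, each a list of 7 numbers: the closure in counts, from 0 (fully open) to 255 (shut), then the shift along the tool's x, y, z in m, then the turn, a rotation vector about the tool's x, y, z in rad. A call has exactly 10 rows; each row is the pose to reach, as a shift and turn from the pose commanded when the call began, along the tool's axes at that moment; what a row does not reach only later rows make up. A row lasts 1/12 s, in which the tool goes at most 41.7 mm and 7.16 degrees, less where a joint would pass 70% of its speed; a pose out of reach is approached as far as the arm can. A call with a gripper value outside its range is refused whole. The fingers move at their own pace and stop on an object; "squeeze" is the grip in N (left out, the last holds). Time passes only in rows, so rows that repeat a pose let the fingers close, or fill a call up. It gives the time, the measured TCP pose, the force and the opening at its end, in the units of the state.
- sense(): the state, without advancing time (a new reading comes with each control period).
- snapshot(name): name is "side" or "top" or "wrist"; returns a dict with "frame" (420x560x3 uint8, blue, green, red), "fx", "fy", "cx", "cy" (pixels), "rvec" (rotation vector, rad) and "tvec" (3), from world to camera coordinates, as OpenCV has them. Camera axes: x right, y down, z forward; pixel columns grow to the right and rows downward; lengths in mm; the calibration is good to about 2 mm. The wrist camera is an equidistant fisheye: a pixel r from the principal point sees the ray r / f radians off the axis. A picture is of the moment at which its call begins. There is no depth.
- hand_in(): hands the job in, once; it reports no verdict.
The state is a dict: "time": time; "joint_pos": joint angles; "qd": joint speeds; "joint_efforts": joint torques, N m; "tool_pos": TCP position; "tcp_rot": TCP orientation; "ft_force": force on the tool from outside, world axes, zero at the start; "wrist_torque": the same for the moment, N m; "finger_gap": finger opening in mm.
Only numpy, scipy, OpenCV 4.12 (cv2) and the standard library are available. Lean on these libraries where they do the work, as an engineer would, in place of code of your own. Each camera call takes 0.05 s, during which the arm holds its last target.

## Working session

There is one attempt and no reset: what is moved stays moved. The work goes in short steps, Python scripts to look and compute and a tool call to move; the robot and the scene stay as the last step left them, time stands still between calls to the robot, and variables do not carry over. Pictures are saved under pics/ and viewed, and the job is handed in when it is done.

Besides the shell and the picture viewer there is one more tool, called after "Request:" as name([rows], argument=value, ...), one row to a line, values as JSON. drive_tool: Moves the arm, as the interface text tells. Its arguments: {"type":"object","properties":{"deltas":{"type":"array","items":{"type":"array","items":{"type":"number"}}},"squeeze":{"type":"number"}},"required":["deltas"]}

```bash
ls; mkdir -p pics
python3 - <<'E'
from bench import sense,snapshot
import cv2
print(sense())
for n in ["top","side","wrist"]:
    s=snapshot(n); cv2.imwrite(f"pics/{n}0.png",s["frame"]); print(n,{k:v for k,v in s.items() if k!="frame"})
E
```

```text
pics
{'time': 0.0, 'joint_pos': array([ 6.05953330e+01,  7.51313967e+00,  8.53304530e+01,  1.96737345e-03,
        8.72619409e+01, -4.89437367e+00]), 'qd': array([ 0.06340999, -0.03218799, -0.03628808,  0.01011506,  0.00421545,
       -0.04012882]), 'joint_efforts': array([ 1.22539899e-03, -5.69390881e+01, -5.00566542e+01, -9.65839104e-05,
        1.42622300e-02,  2.57358482e-05]), 'tool_pos': array([248.62055398, 545.45421898, 230.25371033]), 'tcp_rot': array([ -95.96105334,   89.89444819, -120.47144244]), 'ft_force': array([-0.34697316, -0.33116257,  1.07090565]), 'wrist_torque': array([-0.02811517,  0.01912032, -0.01101036]), 'finger_gap': 85.65653055718201}
top {'fx': 411.8280593009099, 'fy': 411.8280593009099, 'cx': 280.68179166392133, 'cy': 209.7327563850703, 'rvec': array([ 2.15063264, -2.17420301,  0.13611506]), 'tvec': array([  13.25394349,  573.45623174, 1015.92304963])}
side {'fx': 433.94097538614096, 'fy': 433.94097538614096, 'cx': 280.26322436381804, 'cy': 211.8114692464901, 'rvec': array([ 2.04494113, -0.36152452,  0.18705835]), 'tvec': array([-523.30554808,  153.88042133,  833.20993046])}
wrist {'fx': 325.19226210127806, 'fy': 325.19226210127806, 'cx': 278.6325730884081, 'cy': 205.78676885651342, 'rvec': array([-2.43619011, -1.5654224 , -0.21806715]), 'tvec': array([-598.84658705,  -35.97093714,  379.53274772])}
```

View pics/top0.png

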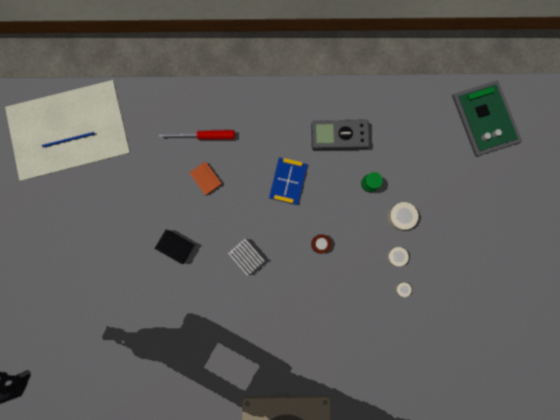

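View pics/side0.png

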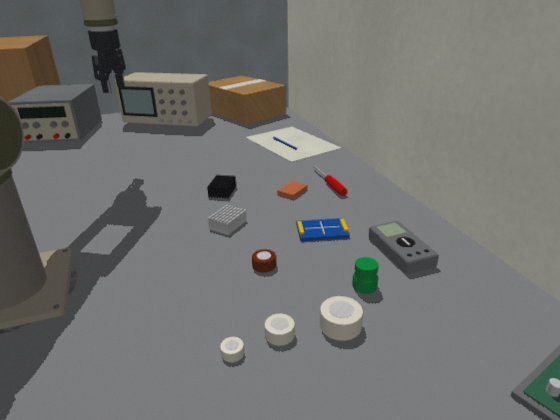

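View pics/wrist0.png

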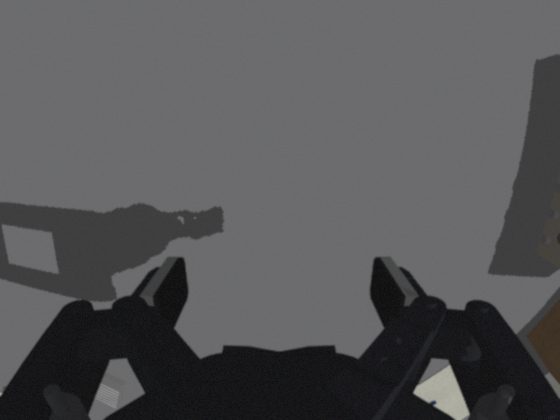

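The top view shows the black sink at (175,247), the silver sink at (247,257), copper at (206,179) and the cradle at (289,181). The brown cell is at (321,244) and the jar at (373,182). There are three white cells, at (404,216), (399,256) and (404,290).

```bash
cat > h.py <<'E'
import numpy as np, cv2
from scipy.spatial.transform import Rotation as R
def pose(s):
    M=cv2.Rodrigues(np.array(s["rvec"]))[0]; t=np.array(s["tvec"]); return M,-M.T@t
def rays(s,px,fish=False):
    px=np.asarray(px,float).reshape(-1,2)
    M,C=pose(s); a=(px-[s["cx"],s["cy"]])/[s["fx"],s["fy"]]
    if fish:
        r=np.linalg.norm(a,axis=1,keepdims=True); d=np.hstack([a/np.maximum(r,1e-9)*np.sin(r),np.cos(r)])
    else: d=np.hstack([a,np.ones((len(a),1))])
    return C,d@M
def onplane(s,px,z,fish=False):
    C,d=rays(s,px,fish); return C+d*((z-C[2])/d[:,2])[:,None]
E
python3 - <<'E'
import cv2
from h import *
from bench import snapshot
s=snapshot("top"); im=s["frame"]; print(pose(s)[1])
c=im[120:320,140:440]; cv2.imwrite("pics/crop0.png",cv2.resize(c,None,fx=2.6,fy=2.6,interpolation=cv2.INTER_CUBIC))
for n,p,z in [("black",(175,247),32),("silver",(247,257),30),("cu",(206,179),15),("cradle",(289,181),10),("brown",(321,244),26),("wL",(404,216),26),("wM",(399,256),26),("wS",(404,290),20),("jar",(373,182),55),("meter",(340,134),32)]: print(n,onplane(s,p,z)[0].round())
E
```

```text
[ 448.14569086   13.97286626 1077.07825077]
black [482. 275.  32.]
silver [455.  93.  30.]
cu [659. 202.  15.]
cradle [652. -16.  10.]
brown [486. -95.  26.]
wL [ 555. -310.   26.]
wM [ 453. -292.   26.]
wS [ 367. -303.   20.]
jar [ 639. -227.   55.]
meter [ 772. -150.   32.]
```

View pics/crop0.png

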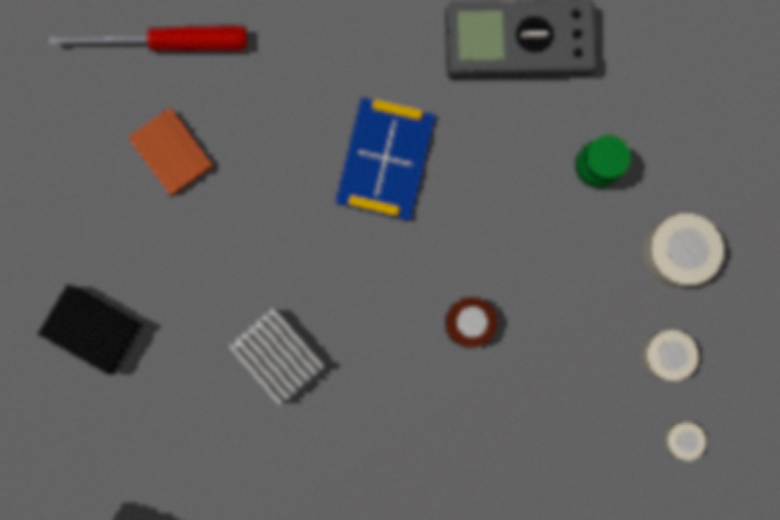

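The zoomed crop shows every part clearly and separated. Next I segment each one with colour masks and check the fitted sizes.

```bash
cat > meas.py <<'E'
from h import *
from bench import snapshot
s=snapshot("top"); im=s["frame"]; hsv=cv2.cvtColor(im,cv2.COLOR_BGR2HSV); H,S,V=[c.astype(int) for c in cv2.split(hsv)]
def blob(m,p):
    n,l,st,ce=cv2.connectedComponentsWithStats(m.astype(np.uint8),connectivity=4)
    # nearest comp
    ys,xs=np.nonzero(l); k=np.argmin((xs-p[0])**2+(ys-p[1])**2); lab=l[ys[k],xs[k]]
    return (l==lab)
def rect(name,m,p,z):
    b=blob(m,p); cs=cv2.findContours(b.astype(np.uint8),cv2.RETR_EXTERNAL,cv2.CHAIN_APPROX_NONE)[0]
    c=max(cs,key=cv2.contourArea).reshape(-1,2)
    w=onplane(s,c,z)[:,:2].astype(np.float32)
    (cx,cy),(a,bb),ang=cv2.minAreaRect(w)
    if bb>a: a,bb,ang=bb,a,ang+90
    u,v=np.nonzero(b)[1].mean(),np.nonzero(b)[0].mean()
    print(name,"c",round(cx,1),round(cy,1),"size",round(a,1),round(bb,1),"ang",round((ang+90)%180-90,1),"px",round(u,1),round(v,1),"mean",onplane(s,(u,v),z)[0][:2].round(1),"n",b.sum())
if __name__=="__main__":
    print("black V",V[240:255:5,170:182:4],"bg",V[300,300])
    rect("black",V<30,(175,247),32)
    rect("silver",(S<40)&(V>118),(247,257),30)
    rect("silver2",(S<40)&(V>140),(247,257),30)
    rect("cu",(H<20)&(S>120)&(V>100),(206,179),15)
    rect("cradle",((H>100)&(H<130)&(S>120)&(V>60))|((H>15)&(H<35)&(S>150))|((V>150)&(abs(np.arange(560)[None]-289)<12)),(289,185),10)
    rect("brown",(S>120)&(V>40)&((H<15)|(H>170)),(321,244),26)
    rect("brownAl",(S<60)&(V>140),(321,244),26)
    for n,p in [("wL",(404,216)),("wM",(399,256)),("wS",(404,290))]: rect(n,V>130,p,26);
E
python3 meas.py
```

```text
black V [[15 15 16]
 [16 16 18]
 [17 16 17]] bg 100
black c 484.4 275.3 size 82.0 55.5 ang 60.2 px 174.9 246.2 mean [484.  275.2] n 710
silver c 456.0 98.1 size 76.1 57.7 ang 40.6 px 243.2 255.7 mean [458.2 102.9] n 405
silver2 c 457.2 85.8 size 0.0 0.0 ang 0.0 px 250.0 256.0 mean [457.2  85.8] n 1
cu c 662.8 203.9 size 74.0 51.7 ang 35.9 px 205.1 177.7 mean [662.5 204. ] n 550
cradle c 653.5 -13.2 size 112.2 78.7 ang -14.3 px 288.0 180.5 mean [653.8 -13.3] n 965
brown c 486.9 -94.8 size 45.9 43.3 ang 88.8 px 321.1 243.9 mean [485.9 -95. ] n 151
brownAl c 488.2 -94.8 size 25.6 25.4 ang 89.4 px 321.1 243.3 mean [487.4 -95. ] n 94
wL c 557.7 -308.6 size 70.2 67.2 ang 89.4 px 403.6 215.2 mean [ 557. -309.] n 613
wM c 452.0 -288.4 size 48.4 48.3 ang 87.6 px 397.9 256.3 mean [ 452.2 -289.4] n 314
wS c 369.8 -300.4 size 34.9 34.2 ang 43.7 px 403.6 289.3 mean [ 369.7 -300. ] n 179
```

Fitted sizes agree with the given ones: black 82x56, copper 74x52, cradle 112x79 and the middle white cell about 48. Next, a move planner that only works out the numbers for each call.

```bash
cat > plan.py <<'E'
import sys
from h import *
from bench import sense
def plan(x,y,z,jaw):
    st=sense(); A=R.from_euler("xyz",st["tcp_rot"],degrees=True).as_matrix(); p=np.array(st["tool_pos"])
    ja=np.degrees(np.arctan2(A[1,1],A[0,1]))
    print("t",round(st["time"],2),"tcp",p.round(1),"jaw",round(ja,1),"j6",st["joint_pos"][5].round(1),"j1",st["joint_pos"][0].round(1),"gap",round(st["finger_gap"],1),"F",st["ft_force"].round(1))
    for k in (jaw,jaw+180):
        a=np.radians(k); X=np.array([0,0,-1.]); Y=np.array([np.cos(a),np.sin(a),0]); B=np.stack([X,Y,np.cross(X,Y)],1)
        d=A.T@(np.array([x,y,z])-p)/1000; rv=R.from_matrix(A.T@B).as_rotvec()
        print("target jaw",k,"shift",d.round(4),"turn",rv.round(4),"deg",np.degrees(rv).round(1))
if __name__=="__main__": plan(*map(float,sys.argv[1:]))
E
python3 plan.py 484 275 160 150.2
```

```text
t 0.25 tcp [248.8 545.7 230.7] jaw 65.5 j6 -4.9 j1 60.6 gap 85.4 F [ 0.2 -0.8  0.6]
target jaw 150.2 shift [ 0.0709 -0.1486  0.3264] turn [-1.4785e+00 -8.0000e-04  7.0000e-04] deg [-84.7  -0.    0. ]
target jaw 330.2 shift [ 0.0709 -0.1486  0.3264] turn [1.6631e+00 7.0000e-04 8.0000e-04] deg [95.3  0.   0. ]
```

Request:
drive_tool([
  [0,0.007,-0.015,0.033,0.12,0,0],
  [0,0.014,-0.03,0.065,0.24,0,0],
  [0,0.021,-0.045,0.098,0.36,0,0],
  [0,0.028,-0.059,0.13,0.48,0,0],
  [0,0.035,-0.074,0.163,0.6,0,0],
  [0,0.042,-0.089,0.196,0.72,0,0],
  [0,0.049,-0.104,0.228,0.84,0,0],
  [0,0.057,-0.119,0.261,0.96,0,0],
  [0,0.064,-0.134,0.294,1.08,0,0],
  [0,0.071,-0.1486,0.3264,1.2,0,0],
], squeeze=50)

```text
time: 1.08
tool_pos: [485.1, 273.7, 160.0]
tcp_rot: [100.0, 90.0, 6.4]
ft_force: [1.4, 0.1, -0.4]
finger_gap: 85.3
```

```bash
python3 plan.py 484 275 160 -29.8
```

```text
t 1.08 tcp [485.1 273.7 160. ] jaw -3.6 j6 27.8 j1 24.2 gap 85.3 F [ 1.4  0.1 -0.4]
target jaw -29.8 shift [-0.     -0.0012 -0.0012] turn [ 4.571e-01 -0.000e+00 -1.000e-04] deg [26.2 -0.  -0. ]
target jaw 150.2 shift [-0.     -0.0012 -0.0012] turn [-2.6844e+00  1.0000e-04 -1.0000e-04] deg [-153.8    0.    -0. ]
```

Request:
drive_tool([
  [0,0,0,0,0.115,0,0],
  [0,0,0,0,0.23,0,0],
  [0,0,-0.001,-0.001,0.345,0,0],
  [0,0,-0.001,-0.001,0.457,0,0],
  [0,0,-0.001,-0.001,0.457,0,0],
  [0,0,-0.001,-0.001,0.457,0,0],
  [0,0,-0.001,-0.001,0.457,0,0],
  [0,0,-0.001,-0.001,0.457,0,0],
  [0,0,-0.001,-0.001,0.457,0,0],
  [0,0,-0.001,-0.001,0.457,0,0],
])

```text
time: 1.92
tool_pos: [483.3, 276.4, 160.3]
tcp_rot: [122.7, 90.0, 3.3]
ft_force: [-0.3, -0.1, 0.1]
finger_gap: 85.3
```

```bash
python3 plan.py 484 275 4 -29.8
python3 - <<'E'
from bench import snapshot
from h import *
s=snapshot("wrist"); cv2.imwrite("pics/w1.png",s["frame"]); np.savez("w1.npz",**s)
M,C=pose(s); print(C,M[2])
E
```

```text
t 1.92 tcp [483.3 276.4 160.3] jaw -29.4 j6 53.9 j1 24.5 gap 85.3 F [-0.3 -0.1  0.1]
target jaw -29.8 shift [0.1563 0.0013 0.0009] turn [ 0.0073 -0.     -0.    ] deg [ 0.4 -0.  -0. ]
target jaw 150.2 shift [0.1563 0.0013 0.0009] turn [-3.1343  0.     -0.    ] deg [-179.6    0.    -0. ]
[518.31369758 337.78742753 302.99109926] [-0.1367801  -0.24246817 -0.96046884]
```

View pics/w1.png

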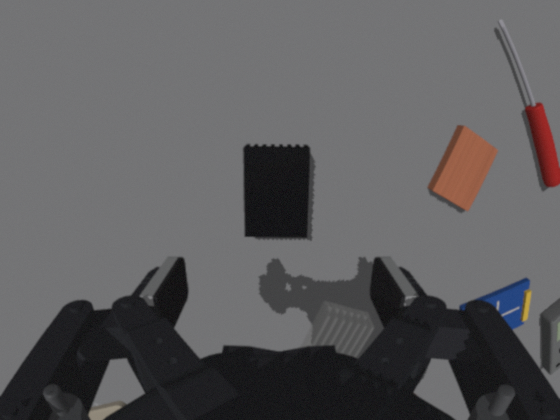

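The wrist view shows the black sink squared to the jaws, with its top face at about cols 245–310, rows 148–237. I'll project that.

Run:
```python
from h import *
s={k:v for k,v in np.load("w1.npz").items()}
im=s["frame"]; V=im.max(2)
m=(V<32).astype(np.uint8); n,l,st,ce=cv2.connectedComponentsWithStats(m); k=l[200,277]; print(st[k])
c=max(cv2.findContours((l==k).astype(np.uint8),0,1)[0],key=len).reshape(-1,2)
for z in (32,):
    w=onplane(s,c,z,True)[:,:2].astype(np.float32); print(cv2.minAreaRect(w))
g=im[130:260,230:330]; cv2.imwrite("pics/w1c.png",cv2.resize(np.clip(g.astype(int)*3,0,255).astype(np.uint8),None,fx=4,fy=4))
print(onplane(s,[(246,237),(309,237),(309,150),(246,150)],32,True).round(1))
```

```text
[ 245  145   64   92 5578]
((483.8438415527344, 280.99407958984375), (80.91130065917969, 53.85342788696289), 59.95969009399414)
[[439.8 258.4  32. ]
 [489.1 230.6  32. ]
 [525.7 299.2  32. ]
 [479.8 325.1  32. ]]
```

View pics/w1c.png

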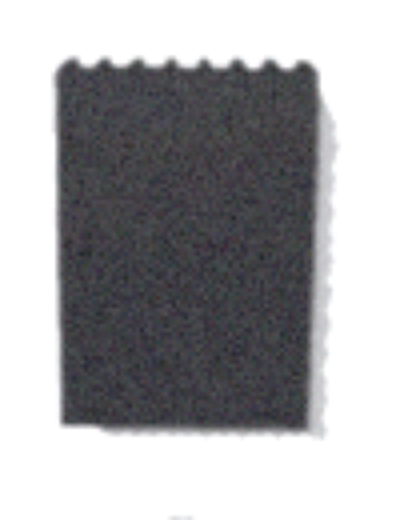

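Corrected for the visible end face, the two views put the black sink's centre at about (484,278), agreeing within about 3 mm. I'll descend there and grip.

```bash
python3 plan.py 484 278 4 -29.8|head -2
```

```text
t 1.97 tcp [483.3 276.4 160.3] jaw -29.4 j6 53.9 j1 24.5 gap 85.5 F [-0.8 -0.5  0.9]
target jaw -29.8 shift [ 1.563e-01 -1.000e-04 -1.800e-03] turn [ 0.0071  0.     -0.0001] deg [ 0.4  0.  -0. ]
```

Request:
drive_tool([
  [0,0.02,0,-0.002,0.007,0,0],
  [0,0.045,0,-0.002,0.007,0,0],
  [0,0.07,0,-0.002,0.007,0,0],
  [0,0.095,0,-0.002,0.007,0,0],
  [0,0.115,0,-0.002,0.007,0,0],
  [0,0.13,0,-0.002,0.007,0,0],
  [0,0.142,0,-0.002,0.007,0,0],
  [0,0.15,0,-0.002,0.007,0,0],
  [0,0.156,0,-0.002,0.007,0,0],
  [0,0.156,0,-0.002,0.007,0,0],
])

```text
time: 2.8
tool_pos: [483.9, 277.9, 3.4]
tcp_rot: [-36.2, 89.9, -156.0]
ft_force: [-0.4, -0.7, -0.4]
finger_gap: 85.8
```

Request:
drive_tool([
  [60,0,0,0,0,0,0],
  [100,0,0,0,0,0,0],
  [140,0,0,0,0,0,0],
  [180,0,0,0,0,0,0],
  [220,0,0,0,0,0,0],
  [255,0,0,0,0,0,0],
  [255,0,0,0,0,0,0],
  [255,0,0,0,0,0,0],
  [255,0,0,0,0,0,0],
  [255,0,0,0,0,0,0],
])

```text
time: 3.63
tool_pos: [485.3, 278.7, 5.7]
tcp_rot: [147.2, 89.9, 27.3]
ft_force: [-1.2, 0.6, 6.4]
finger_gap: 55.0
```

```bash
python3 plan.py 484 278 160 -29.8|head -2;python3 - <<'E'
from bench import snapshot
from h import *
s=snapshot("wrist"); cv2.imwrite("pics/w2.png",s["frame"])
E
```

```text
t 3.63 tcp [485.3 278.7   5.7] jaw -29.8 j6 54.5 j1 24.6 gap 55.0 F [-1.2  0.6  6.4]
target jaw -29.8 shift [-0.1543 -0.0006  0.0009] turn [-0.0008 -0.002  -0.0013] deg [-0.  -0.1 -0.1]
```

View pics/w2.png

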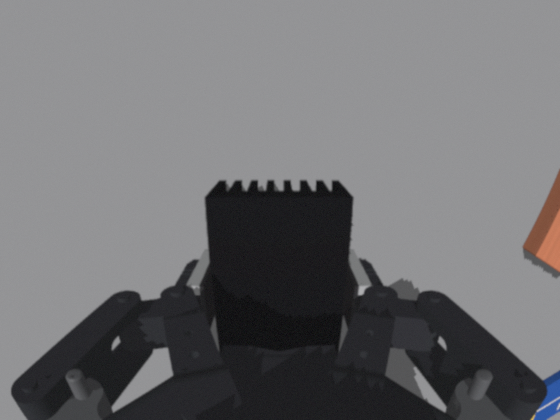

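Gripped with gap 55. The front top edge shows at row ~195, so I use it to check the lengthwise offset.

```bash
python3 - <<'E'
from bench import snapshot,sense
from h import *
s=snapshot("wrist"); e=onplane(s,[(208,197),(350,196)],32,True); print(e)
st=sense(); p=st["tool_pos"][:2]; u=np.array([np.cos(np.radians(60.2)),np.sin(np.radians(60.2))]); m=e.mean(0)[:2]
print("end dist from tcp",(m-p)@u,(m-p)@[-u[1],u[0]], "width",np.linalg.norm(e[0]-e[1]))
E
python3 plan.py 653.5 -13.5 90 -104.3|head -2
```

```text
[[482.66126895 326.68240833  32.        ]
 [529.12353676 300.38207591  32.        ]]
end dist from tcp 40.471286437004615 -0.5474208497886871 width 53.38960400241191
t 3.73 tcp [485.3 278.7   5.7] jaw -29.8 j6 54.5 j1 24.6 gap 55.2 F [-2.   0.3  5.7]
target jaw -104.3 shift [-0.0842  0.2914  0.1695] turn [ 1.2994e+00 -2.5000e-03  2.0000e-04] deg [74.5 -0.1  0. ]
```

Request:
drive_tool([
  [255,-0.015,0,0,0,0,0],
  [255,-0.04,0,0,0,0,0],
  [255,-0.07,0,0,0,0,0],
  [255,-0.084,0.02,0.012,0.1,0,0],
  [255,-0.084,0.05,0.029,0.2,0,0],
  [255,-0.084,0.08,0.047,0.3,0,0],
  [255,-0.084,0.11,0.064,0.4,0,0],
  [255,-0.084,0.14,0.081,0.5,0,0],
  [255,-0.084,0.17,0.099,0.6,0,0],
  [255,-0.084,0.2,0.116,0.7,0,0],
])

```text
time: 4.57
tool_pos: [600.3, 76.3, 88.2]
tcp_rot: [2.9, 90.0, -157.4]
ft_force: [0.8, 0.4, -1.9]
finger_gap: 54.9
```

```bash
python3 plan.py 653.5 -13.5 90 -104.3|head -2
```

```text
t 4.57 tcp [600.3  76.3  88.2] jaw -70.2 j6 72.6 j1 2.4 gap 54.9 F [ 0.8  0.4 -1.9]
target jaw -104.3 shift [-0.0018  0.1025 -0.0197] turn [ 5.945e-01  3.000e-04 -1.000e-04] deg [34.1  0.  -0. ]
```

Request:
drive_tool([
  [255,0,0.015,-0.003,0.09,0,0],
  [255,0,0.035,-0.007,0.18,0,0],
  [255,0,0.055,-0.011,0.27,0,0],
  [255,0,0.075,-0.015,0.36,0,0],
  [255,0,0.09,-0.017,0.45,0,0],
  [255,0,0.1,-0.019,0.54,0,0],
  [255,0,0.1025,-0.02,0.594,0,0],
  [255,0,0.1025,-0.02,0.594,0,0],
  [255,0,0.1025,-0.02,0.594,0,0],
  [255,0,0.1025,-0.02,0.594,0,0],
])

```text
time: 5.4
tool_pos: [653.5, -11.1, 88.0]
tcp_rot: [0.1, 90.0, 166.2]
ft_force: [0.3, 0.6, -3.0]
finger_gap: 55.2
```

```bash
python3 plan.py 653.5 -13.5 16 -104.3|head -2
python3 - <<'E'
from bench import snapshot
from h import *
s=snapshot("wrist"); cv2.imwrite("pics/w3.png",s["frame"])
E
```

```text
t 5.4 tcp [653.5 -11.1  88. ] jaw -103.9 j6 98.4 j1 -5.5 gap 55.2 F [ 0.3  0.6 -3. ]
target jaw -104.3 shift [ 0.072   0.0023 -0.0006] turn [ 0.0077  0.0007 -0.    ] deg [ 0.4  0.  -0. ]
```

View pics/w3.png

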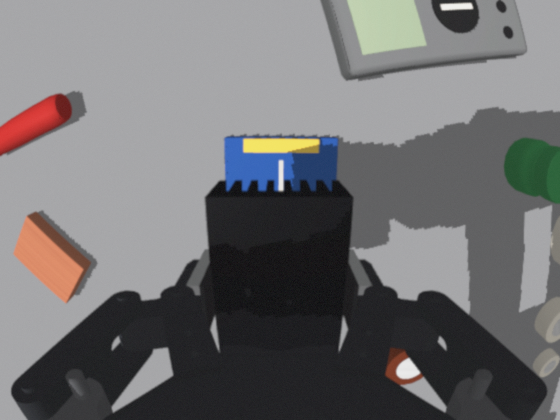

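The wrist view shows the sink aligned over the cradle, with the far stop's inner edge at row ~153 and cols 243–320. I'll use that edge to check the cradle centre.

```bash
python3 - <<'E'
from bench import snapshot
from h import *
s=snapshot("wrist"); e=onplane(s,[(243,153.5),(319,152.5)],16,True); m=e.mean(0)[:2]; d=e[1]-e[0]
print(e,np.linalg.norm(d),np.degrees(np.arctan2(d[1],d[0])))
a=np.radians(-14.3); u=np.array([np.cos(a),np.sin(a)]); print("centre est",m-46*u)
f=onplane(s,[(225,137),(337,137)],10,True); print(f,f.mean(0)[:2]-56*u,np.linalg.norm(f[0]-f[1]))
E
python3 plan.py 653.5 -13.2 16 -104.3|head -2
```

```text
[[702.92358873   1.14006558  16.        ]
 [691.44101784 -48.09398807  16.        ]] 50.55533080411318 -103.12809005508714
centre est [652.60757964 -12.11500666]
[[716.55681774  10.98902029  10.        ]
 [698.24233152 -63.16160802  10.        ]] [653.13469367 -12.25434915] 76.37889816347572
t 5.5 tcp [653.6 -10.9  88.2] jaw -103.9 j6 98.4 j1 -5.5 gap 54.7 F [-0.3 -0.5 -2.4]
target jaw -104.3 shift [ 0.0722  0.0022 -0.0005] turn [0.0074 0.0003 0.    ] deg [0.4 0.  0. ]
```

Request:
drive_tool([
  [255,0.01,0.001,0,0.007,0,0],
  [255,0.022,0.0018,-0.0005,0.007,0,0],
  [255,0.034,0.0018,-0.0005,0.007,0,0],
  [255,0.045,0.0018,-0.0005,0.007,0,0],
  [255,0.054,0.0018,-0.0005,0.007,0,0],
  [255,0.061,0.0018,-0.0005,0.007,0,0],
  [255,0.066,0.0018,-0.0005,0.007,0,0],
  [255,0.069,0.0018,-0.0005,0.007,0,0],
  [255,0.071,0.0018,-0.0005,0.007,0,0],
  [255,0.072,0.0018,-0.0005,0.007,0,0],
])

```text
time: 6.33
tool_pos: [654.3, -13.4, 16.4]
tcp_rot: [-172.1, 90.0, -6.5]
ft_force: [0.2, -0.1, -3.5]
finger_gap: 54.6
```

```bash
python3 plan.py 653.3 -12.7 15.5 -104.3|head -2
```

```text
t 6.33 tcp [654.3 -13.4  16.4] jaw -104.4 j6 98.7 j1 -5.7 gap 54.6 F [ 0.2 -0.1 -3.5]
target jaw -104.3 shift [ 0.0009 -0.0004  0.0011] turn [-0.0016 -0.0005  0.0001] deg [-0.1 -0.   0. ]
```

Request:
drive_tool([
  [255,0.0005,-0.0003,0.0005,0,0,0],
  [255,0.001,-0.0003,0.0008,0,0,0],
  [255,0.0015,-0.0003,0.001,0,0,0],
  [255,0.0015,-0.0003,0.001,0,0,0],
  [200,0.0015,-0.0003,0.001,0,0,0],
  [140,0.0015,-0.0003,0.001,0,0,0],
  [80,0.0015,-0.0003,0.001,0,0,0],
  [0,0.0015,-0.0003,0.001,0,0,0],
  [0,0.0015,-0.0003,0.001,0,0,0],
  [0,0.0015,-0.0003,0.001,0,0,0],
])

```text
time: 7.17
tool_pos: [652.9, -12.8, 14.5]
tcp_rot: [10.9, 90.0, 176.5]
ft_force: [-0.1, 0.4, 0.6]
finger_gap: 85.4
```

```bash
python3 plan.py 653.3 -12.7 90 -104.3|head -2; python3 plan.py 452 -289 170 -104.3
```

```text
t 7.17 tcp [652.9 -12.8  14.5] jaw -104.4 j6 98.8 j1 -5.6 gap 85.4 F [-0.1  0.4  0.6]
target jaw -104.3 shift [-0.0755 -0.0002 -0.0003] turn [-0.0016  0.0003 -0.0001] deg [-0.1  0.  -0. ]
t 7.17 tcp [652.9 -12.8  14.5] jaw -104.4 j6 98.8 j1 -5.6 gap 85.4 F [-0.1  0.4  0.6]
target jaw -104.3 shift [-0.1554  0.3175  0.126 ] turn [-0.0016  0.0003 -0.0001] deg [-0.1  0.  -0. ]
target jaw 75.7 shift [-0.1554  0.3175  0.126 ] turn [ 3.14e+00 -1.00e-04 -5.00e-04] deg [179.9  -0.   -0. ]
```

Request:
drive_tool([
  [0,-0.02,0,0,0,0,0],
  [0,-0.05,0,0,0,0,0],
  [0,-0.085,0.01,0.004,0,0,0],
  [0,-0.12,0.045,0.018,0,0,0],
  [0,-0.145,0.08,0.032,0,0,0],
  [0,-0.155,0.118,0.047,0,0,0],
  [0,-0.155,0.156,0.062,0,0,0],
  [0,-0.155,0.194,0.077,0,0,0],
  [0,-0.155,0.232,0.092,0,0,0],
  [0,-0.155,0.26,0.103,0,0,0],
])

```text
time: 8.0
tool_pos: [487.3, -240.4, 170.1]
tcp_rot: [153.5, 90.0, -40.9]
ft_force: [0.9, -0.4, -0.6]
finger_gap: 85.2
```

Request:
drive_tool([
  [0,0,0.02,0.008,0,0,0],
  [0,0,0.037,0.014,0,0,0],
  [0,0,0.05,0.02,0,0,0],
  [0,0,0.0575,0.023,0,0,0],
  [0,0,0.0575,0.023,0,0,0],
  [0,0,0.0575,0.023,0,0,0],
  [0,0,0.0575,0.023,0,0,0],
  [0,0,0.0575,0.023,0,0,0],
  [0,0,0.0575,0.023,0,0,0],
  [0,0,0.0575,0.023,0,0,0],
])

```text
time: 8.83
tool_pos: [452.5, -288.5, 169.8]
tcp_rot: [-50.6, 90.0, 115.1]
ft_force: [-0.4, -0.6, 0.5]
finger_gap: 85.6
```

```bash
python3 plan.py 452 -289 3 -104.3|head -2
python3 - <<'E'
from bench import snapshot
from h import *
for n in("wrist","top"):
    s=snapshot(n); cv2.imwrite(f"pics/{n}4.png",s["frame"]); np.savez(f"{n}4.npz",**s)
E
python3 -c "
import cv2;a=cv2.imread('pics/top4.png')[120:320,140:440];b=cv2.imread('pics/wrist4.png');cv2.imwrite('pics/c4.png',cv2.resize(a,None,fx=2.6,fy=2.6))"
```

```text
t 8.83 tcp [ 452.5 -288.5  169.8] jaw -104.3 j6 66.3 j1 -38.0 gap 85.6 F [-0.4 -0.6  0.5]
target jaw -104.3 shift [0.1668 0.0007 0.0004] turn [-0.0006  0.      0.0001] deg [-0.  0.  0.]
```

View pics/wrist4.png

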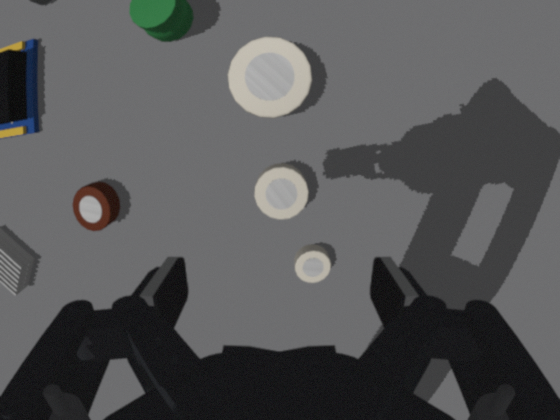

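View pics/c4.png

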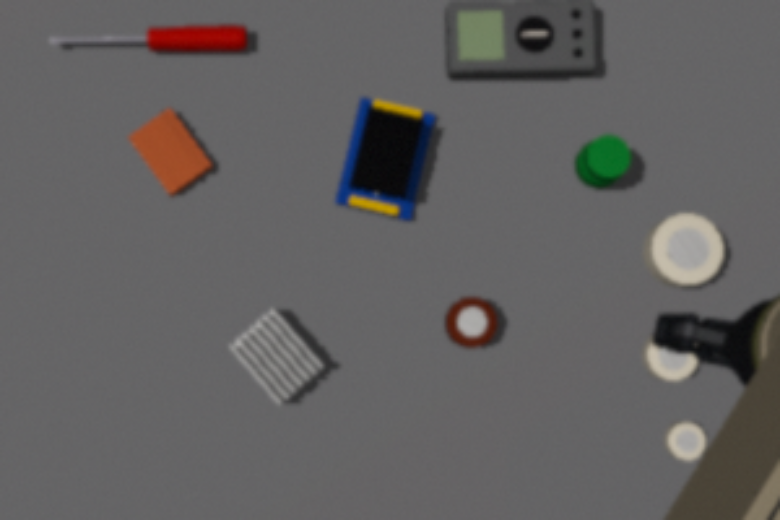

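The black sink sits between the stops. The middle white cell's top face is centred near (282,193) in the wrist view. I'll measure both.

Run:
```python
from h import *
s=dict(np.load("wrist4.npz")); im=s["frame"]; S=cv2.cvtColor(im,cv2.COLOR_BGR2HSV)
roi=np.zeros(im.shape[:2],bool); roi[150:230,245:325]=1
def cen(m,z,n,s=s,f=True):
    c=max(cv2.findContours((m&roi).astype(np.uint8),0,1)[0],key=cv2.contourArea).reshape(-1,2)
    w=onplane(s,c,z,f)[:,:2].astype(np.float32); print(n,cv2.fitEllipse(w),cv2.minAreaRect(w)[:2],len(c))
cen((S[...,2]>110)&(S[...,1]<30),26,"Al")
cen(S[...,2]>120,26,"white")
print(S[193,281],S[193,262],S[215,282],S[220,285])
t=dict(np.load("top4.npz")); V=t["frame"].max(2); roi=np.zeros(V.shape,bool); roi[155:200,270:312]=1
m=(V<25)&roi; 
c=max(cv2.findContours(m.astype(np.uint8),0,1)[0],key=cv2.contourArea).reshape(-1,2); print("black",cv2.minAreaRect(onplane(t,c,42)[:,:2].astype(np.float32)))
```

```text
Al ((452.77935791015625, -294.2184143066406), (82.09827423095703, 87.78254699707031), 82.5970687866211) ((453.54132080078125, -294.6241455078125), (74.37931060791016, 74.3079605102539)) 352
white ((451.7459411621094, -290.10784912109375), (48.777442932128906, 49.30171585083008), 100.44760131835938) ((451.9127502441406, -289.7105712890625), (49.25642776489258, 48.72785186767578)) 152
[ 60   2 163] [ 23  22 186] [ 21  24 183] [105   5 113]
black ((652.6773681640625, -13.992717742919922), (50.631900787353516, 77.10724639892578), 75.57967376708984)
```

White cell at (451.9,−289.7), diameter 49 mm, which is the right size. Black sink at (653,−13.5). I descend and grip.

Request:
drive_tool([
  [0,0.025,0.001,0,0,0,0],
  [0,0.05,0.001,0,0,0,0],
  [0,0.075,0.001,0,0,0,0],
  [0,0.1,0.001,0,0,0,0],
  [0,0.12,0.001,0,0,0,0],
  [0,0.137,0.001,0,0,0,0],
  [0,0.15,0.001,0,0,0,0],
  [0,0.16,0.001,0,0,0,0],
  [0,0.166,0.001,0,0,0,0],
  [0,0.166,0.001,0,0,0,0],
], squeeze=40)

```text
time: 9.77
tool_pos: [451.4, -289.5, 2.7]
tcp_rot: [-23.5, 89.9, 142.1]
ft_force: [0.5, -0.4, 0.6]
finger_gap: 85.5
```

Request:
drive_tool([
  [60,0,0,0,0,0,0],
  [90,0,0,0,0,0,0],
  [120,0,0,0,0,0,0],
  [150,0,0,0,0,0,0],
  [180,0,0,0,0,0,0],
  [220,0,0,0,0,0,0],
  [255,0,0,0,0,0,0],
  [255,0,0,0,0,0,0],
  [255,0,0,0,0,0,0],
  [255,0,0,0,0,0,0],
])

```text
time: 10.6
tool_pos: [452.8, -290.8, 5.3]
tcp_rot: [153.4, 89.9, -41.0]
ft_force: [-1.6, 0.9, 5.9]
finger_gap: 48.7
```

```bash
python3 plan.py 452 -289.5 170 -104.3|head -2
python3 - <<'E'
from bench import snapshot
from h import *
for n in("wrist",):
    s=snapshot(n); cv2.imwrite(f"pics/{n}5.png",s["frame"]); np.savez(f"{n}5.npz",**s)
E
```

```text
t 10.6 tcp [ 452.8 -290.8    5.3] jaw -104.4 j6 66.2 j1 -38.2 gap 48.7 F [-1.6  0.9  5.9]
target jaw -104.3 shift [-0.1647 -0.0009  0.0007] turn [-0.0016 -0.0022 -0.0011] deg [-0.1 -0.1 -0.1]
```

View pics/wrist5.png

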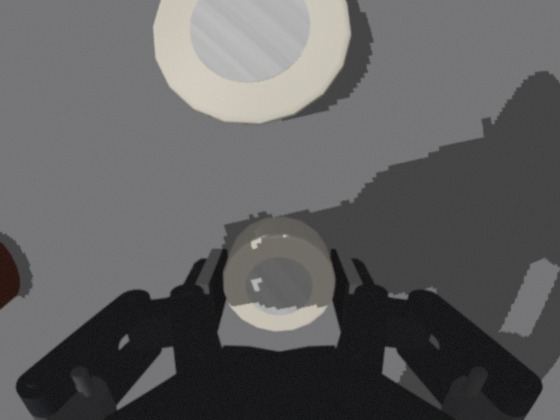

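```bash
python3 plan.py 653.2 -13.4 110 -104.3|head -2
```

```text
t 10.65 tcp [ 452.8 -290.8    5.3] jaw -104.4 j6 66.2 j1 -38.2 gap 48.7 F [-1.2  0.9  6. ]
target jaw -104.3 shift [-0.1047 -0.3184 -0.1254] turn [-0.0016 -0.0022 -0.0011] deg [-0.1 -0.1 -0.1]
```

Request:
drive_tool([
  [255,-0.01,0,0,0,0,0],
  [255,-0.03,0,0,0,0,0],
  [255,-0.055,0,0,0,0,0],
  [255,-0.08,-0.01,-0.004,0,0,0],
  [255,-0.1,-0.03,-0.012,0,0,0],
  [255,-0.105,-0.06,-0.024,0,0,0],
  [255,-0.105,-0.09,-0.036,0,0,0],
  [255,-0.105,-0.12,-0.048,0,0,0],
  [255,-0.105,-0.15,-0.06,0,0,0],
  [255,-0.105,-0.18,-0.071,0,0,0],
])

```text
time: 11.48
tool_pos: [566.1, -131.9, 109.6]
tcp_rot: [-179.7, 90.0, -14.1]
ft_force: [0.9, -0.8, -2.5]
finger_gap: 48.6
```

Request:
drive_tool([
  [255,0,-0.03,-0.012,0,0,0],
  [255,0,-0.06,-0.024,0,0,0],
  [255,0,-0.09,-0.036,0,0,0],
  [255,0,-0.11,-0.044,0,0,0],
  [255,0,-0.125,-0.049,0,0,0],
  [255,0,-0.134,-0.053,0,0,0],
  [255,0,-0.1385,-0.0545,0,0,0],
  [255,0,-0.1385,-0.0545,0,0,0],
  [255,0,-0.1385,-0.0545,0,0,0],
  [255,0,-0.1385,-0.0545,0,0,0],
])

```text
time: 12.32
tool_pos: [652.0, -13.9, 108.7]
tcp_rot: [42.7, 90.0, -151.7]
ft_force: [-0.9, 0.0, -2.1]
finger_gap: 48.6
```

```bash
python3 plan.py 653.2 -13.4 50 -104.3|head -2
python3 - <<'E'
from bench import snapshot
from h import *
for n in("wrist","side"):
    s=snapshot(n); cv2.imwrite(f"pics/{n}6.png",s["frame"]); np.savez(f"{n}6.npz",**s)
E
```

```text
t 12.32 tcp [652.  -13.9 108.7] jaw -104.5 j6 98.8 j1 -5.7 gap 48.6 F [-0.9  0.  -2.1]
target jaw -104.3 shift [ 0.0587 -0.0008 -0.001 ] turn [-0.0028  0.0005 -0.0004] deg [-0.2  0.  -0. ]
```

View pics/wrist6.png

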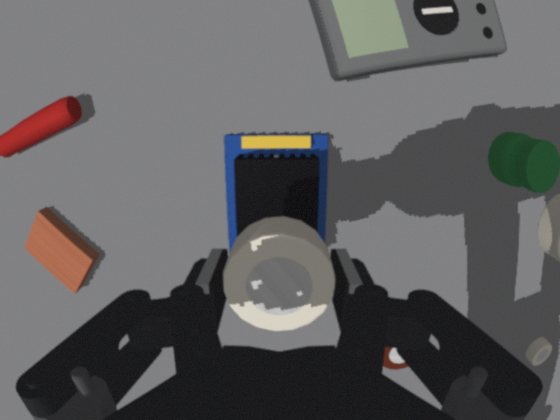

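View pics/side6.png

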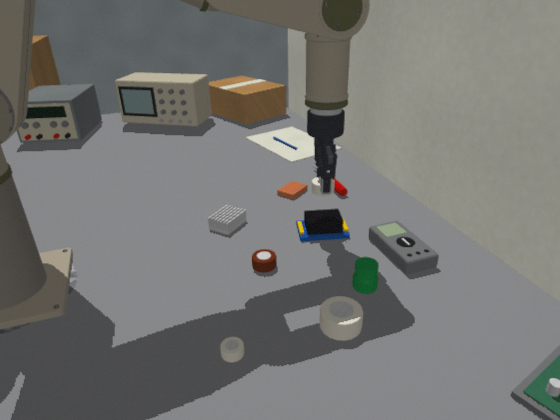

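The cell is held above the seated black sink, whose far top edge is near row 158, cols 236–319. A quick centre check before the gentle descent.

Run:
```python
from h import *
s=dict(np.load("wrist6.npz")); a=np.radians(-14.3); u=np.array([np.cos(a),np.sin(a)])
for r in (156,160): print((onplane(s,[(237,r),(319,r)],42,True).mean(0)[:2]-40*u).round(1))
```

```text
[656.  -14.7]
[653.5 -14.1]
```

Request:
drive_tool([
  [255,0.008,-0.0006,-0.0014,0,0,0],
  [255,0.018,-0.0006,-0.0014,0,0,0],
  [255,0.028,-0.0006,-0.0014,0,0,0],
  [255,0.037,-0.0006,-0.0014,0,0,0],
  [255,0.045,-0.0006,-0.0014,0,0,0],
  [255,0.051,-0.0006,-0.0014,0,0,0],
  [255,0.055,-0.0006,-0.0014,0,0,0],
  [255,0.057,-0.0006,-0.0014,0,0,0],
  [255,0.058,-0.0006,-0.0014,0,0,0],
  [255,0.059,-0.0006,-0.0014,0,0,0],
])

```text
time: 13.25
tool_pos: [654.5, -12.5, 50.1]
tcp_rot: [-171.0, 90.0, -5.4]
ft_force: [-0.3, -0.2, -2.4]
finger_gap: 48.8
```

Request:
drive_tool([
  [255,0.0003,0,0,0,0,0],
  [255,0.0006,0,0,0,0,0],
  [255,0.0009,0,0,0,0,0],
  [255,0.0012,0,0,0,0,0],
  [255,0.0015,0,0,0,0,0],
  [255,0.0018,0,0,0,0,0],
  [255,0.002,0,0,0,0,0],
  [255,0.002,0,0,0,0,0],
  [255,0.002,0,0,0,0,0],
  [255,0.002,0,0,0,0,0],
])

```text
time: 14.08
tool_pos: [654.1, -12.4, 47.8]
tcp_rot: [-145.7, 90.0, 19.9]
ft_force: [-0.5, 0.4, -2.0]
finger_gap: 48.2
```

Request:
drive_tool([
  [255,0.0002,0,0,0,0,0],
  [255,0.0004,0,0,0,0,0],
  [255,0.0006,0,0,0,0,0],
  [255,0.0008,0,0,0,0,0],
  [255,0.001,0,0,0,0,0],
  [255,0.001,0,0,0,0,0],
  [255,0.001,0,0,0,0,0],
  [255,0.001,0,0,0,0,0],
  [255,0.001,0,0,0,0,0],
  [255,0.001,0,0,0,0,0],
])

```text
time: 14.92
tool_pos: [654.2, -12.4, 47.4]
tcp_rot: [173.2, 90.0, -21.2]
ft_force: [-5.6, 0.5, 5.4]
finger_gap: 48.6
```

Contact is made, with fz rising from −2 to +5 N. I open slowly.

Request:
drive_tool([
  [140,0,0,0,0,0,0],
  [110,0,0,0,0,0,0],
  [100,0,0,0,0,0,0],
  [90,0,0,0,0,0,0],
  [80,0,0,0,0,0,0],
  [60,0,0,0,0,0,0],
  [40,0,0,0,0,0,0],
  [20,0,0,0,0,0,0],
  [0,0,0,0,0,0,0],
  [0,0,0,0,0,0,0],
])

```text
time: 15.75
tool_pos: [654.1, -12.5, 46.7]
tcp_rot: [39.6, 90.0, -154.8]
ft_force: [-0.7, -0.0, -0.6]
finger_gap: 85.4
```

```bash
python3 plan.py 662.5 204 150 -54.1
```

```text
t 15.75 tcp [654.1 -12.5  46.7] jaw -104.4 j6 98.8 j1 -5.6 gap 85.4 F [-0.7 -0.  -0.6]
target jaw -54.1 shift [-0.1033 -0.2118  0.0457] turn [-8.778e-01  1.000e-04 -0.000e+00] deg [-50.3   0.   -0. ]
target jaw 125.9 shift [-0.1033 -0.2118  0.0457] turn [ 2.2638e+00 -0.0000e+00 -1.0000e-04] deg [129.7  -0.   -0. ]
```

Request:
drive_tool([
  [0,-0.02,0,0,0,0,0],
  [0,-0.05,0,0,0,0,0],
  [0,-0.08,-0.01,0.002,-0.1,0,0],
  [0,-0.1,-0.04,0.009,-0.22,0,0],
  [0,-0.103,-0.075,0.016,-0.34,0,0],
  [0,-0.103,-0.11,0.024,-0.46,0,0],
  [0,-0.103,-0.145,0.031,-0.58,0,0],
  [0,-0.103,-0.175,0.038,-0.7,0,0],
  [0,-0.103,-0.198,0.043,-0.81,0,0],
  [0,-0.103,-0.212,0.046,-0.878,0,0],
])

```text
time: 16.58
tool_pos: [661.8, 207.6, 149.8]
tcp_rot: [-123.7, 90.0, 92.7]
ft_force: [-0.2, 0.5, 0.2]
finger_gap: 85.4
```

```bash
python3 plan.py 662.5 204 0 -54.1|head -2
python3 - <<'E'
from bench import snapshot
from h import *
for n in("wrist","top"):
    s=snapshot(n); cv2.imwrite(f"pics/{n}7.png",s["frame"]); np.savez(f"{n}7.npz",**s)
s=dict(np.load("wrist7.npz")); hsv=cv2.cvtColor(s["frame"],cv2.COLOR_BGR2HSV).astype(int); H,S,V=hsv[...,0],hsv[...,1],hsv[...,2]
m=((H<20)&(S>100)&(V>60)); m[260:]=0
c=max(cv2.findContours(m.astype(np.uint8),0,1)[0],key=cv2.contourArea).reshape(-1,2); print(c.min(0),c.max(0),cv2.minAreaRect(onplane(s,c,15,True)[:,:2].astype(np.float32)))
t=dict(np.load("top7.npz")); c=t["frame"][120:320,140:440]; cv2.imwrite("pics/c7.png",cv2.resize(c,None,fx=2.6,fy=2.6))
E
```

```text
t 16.58 tcp [661.8 207.6 149.8] jaw -53.6 j6 66.8 j1 13.2 gap 85.4 F [-0.2  0.5  0.2]
target jaw -54.1 shift [0.1497 0.0034 0.0016] turn [ 0.0087 -0.0004  0.0006] deg [ 0.5 -0.   0. ]
[252 154] [311 235] ((662.6105346679688, 205.3401336669922), (74.05098724365234, 51.30573272705078), 35.263427734375)
```

View pics/wrist7.png

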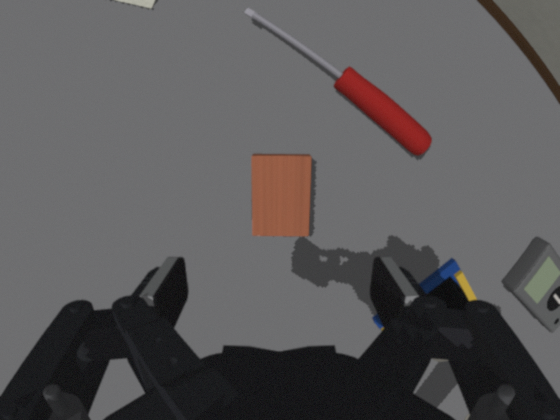

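View pics/c7.png

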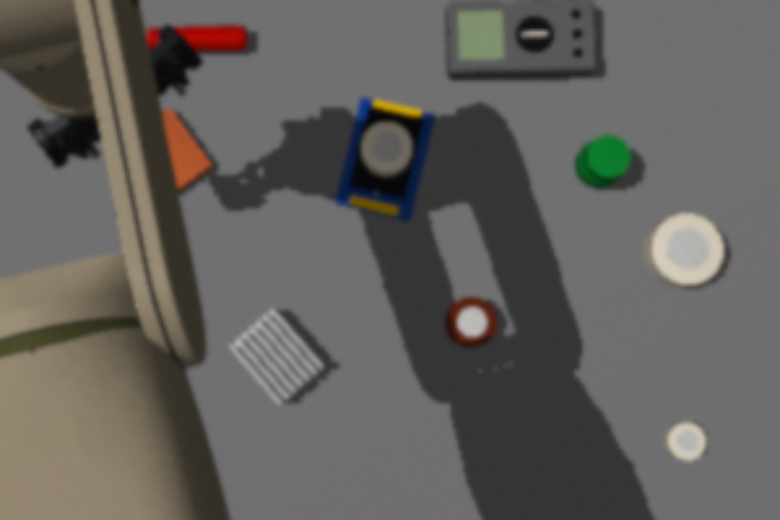

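The white cell stands on the sink, and copper measures (662.6,205). I measure the cell's placed centre and descend on the copper.

```bash
python3 plan.py 662.6 204.6 0 -54.4|head -2
python3 - <<'E'
from h import *
t=dict(np.load("top7.npz")); V=t["frame"].max(2); roi=np.zeros(V.shape,bool); roi[163:193,274:303]=1
hs=cv2.cvtColor(t["frame"],cv2.COLOR_BGR2HSV)
for th in (60,70):
    m=(V>th)&roi&(hs[...,1]<110)
    c=max(cv2.findContours(m.astype(np.uint8),0,1)[0],key=cv2.contourArea).reshape(-1,2); print(c.min(0),c.max(0),cv2.minAreaRect(onplane(t,c,68)[:,:2].astype(np.float32)))
E
```

```text
t 16.68 tcp [661.8 207.3 149.7] jaw -53.8 j6 66.9 j1 13.1 gap 85.1 F [ 1.  -1.4 -0.1]
target jaw -54.4 shift [0.1497 0.0028 0.001 ] turn [ 0.0108 -0.0004  0.0006] deg [ 0.6 -0.   0. ]
[279 167] [298 187] ((651.5446166992188, -13.201494216918945), (47.396453857421875, 50.69391632080078), 89.38511657714844)
[279 167] [297 186] ((652.8158569335938, -11.974126815795898), (44.91457748413086, 48.17439270019531), 89.38511657714844)
```

Request:
drive_tool([
  [0,0.025,0.0028,0.001,0.01,0,0],
  [0,0.05,0.0028,0.001,0.01,0,0],
  [0,0.075,0.0028,0.001,0.01,0,0],
  [0,0.095,0.0028,0.001,0.01,0,0],
  [0,0.112,0.0028,0.001,0.01,0,0],
  [0,0.127,0.0028,0.001,0.01,0,0],
  [0,0.138,0.0028,0.001,0.01,0,0],
  [0,0.145,0.0028,0.001,0.01,0,0],
  [0,0.149,0.0028,0.001,0.01,0,0],
  [0,0.149,0.0028,0.001,0.01,0,0],
], squeeze=60)

```text
time: 17.52
tool_pos: [662.9, 201.2, 0.3]
tcp_rot: [-16.0, 90.0, -160.7]
ft_force: [-1.1, 0.4, -0.8]
finger_gap: 85.2
```

Request:
drive_tool([
  [60,0,0,0,0,0,0],
  [90,0,0,0,0,0,0],
  [120,0,0,0,0,0,0],
  [150,0,0,0,0,0,0],
  [180,0,0,0,0,0,0],
  [220,0,0,0,0,0,0],
  [255,0,0,0,0,0,0],
  [255,0,0,0,0,0,0],
  [255,0,0,0,0,0,0],
  [255,0,0,0,0,0,0],
])

```text
time: 18.35
tool_pos: [664.1, 202.5, 2.9]
tcp_rot: [175.8, 89.8, 31.1]
ft_force: [-3.4, 2.6, 6.1]
finger_gap: 50.5
```

```bash
python3 plan.py 653.3 -12.7 130 -104.3|head -2
python3 - <<'E'
from bench import snapshot
from h import *
for n in("wrist",):
    s=snapshot(n); cv2.imwrite(f"pics/{n}8.png",s["frame"]); np.savez(f"{n}8.npz",**s)
E
```

```text
t 18.35 tcp [664.1 202.5   2.9] jaw -54.6 j6 67.3 j1 12.7 gap 50.5 F [-3.4  2.6  6.1]
target jaw -104.3 shift [-0.1274  0.1693  0.133 ] turn [ 0.8667 -0.0027  0.001 ] deg [49.7 -0.2  0.1]
```

View pics/wrist8.png

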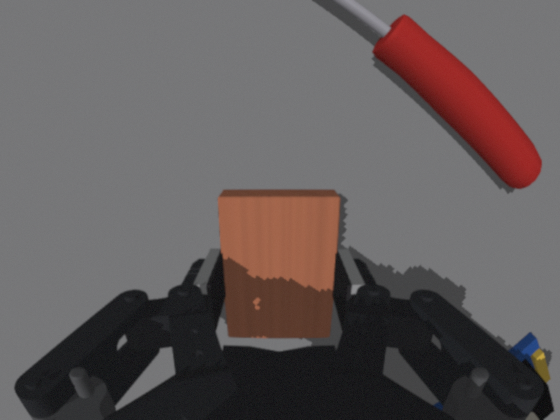

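Gripped at gap 50.5. The copper's far top edge is at row ~195 and its near edge at ~338. I work out its lengthwise offset in the jaws.

Run:
```python
from bench import sense
from h import *
s=dict(np.load("wrist8.npz")); st=sense(); p=st["tool_pos"][:2]
A=R.from_euler("xyz",st["tcp_rot"],degrees=True).as_matrix(); z=A[:2,2]
for r,cs in ((195.5,(220,339)),(338,(229,330))):
    e=onplane(s,[(c,r) for c in cs],15,True); print(r,((e[:,:2]-p)@z).round(1),np.linalg.norm(e[0]-e[1]).round(1))
```

```text
195.5 [-37.5 -37.4] 49.9
338 [37.2 37.4] 51.6
```

Request:
drive_tool([
  [255,-0.015,0,0,0,0,0],
  [255,-0.04,0,0,0,0,0],
  [255,-0.075,0,0,0,0,0],
  [255,-0.11,0.01,0.008,0.1,0,0],
  [255,-0.127,0.03,0.024,0.2,0,0],
  [255,-0.127,0.055,0.043,0.31,0,0],
  [255,-0.127,0.08,0.063,0.42,0,0],
  [255,-0.127,0.105,0.082,0.53,0,0],
  [255,-0.127,0.128,0.101,0.64,0,0],
  [255,-0.127,0.143,0.113,0.74,0,0],
])

```text
time: 19.23
tool_pos: [652.6, 16.1, 127.9]
tcp_rot: [53.4, 89.9, -134.1]
ft_force: [0.2, -0.0, -6.2]
finger_gap: 49.8
```

```bash
python3 plan.py 653.3 -12.7 130 -104.3|head -2
```

```text
t 19.23 tcp [652.6  16.1 127.9] jaw -97.5 j6 94.5 j1 -3.0 gap 49.8 F [ 0.2 -0.  -6.2]
target jaw -104.3 shift [-0.0021  0.0285 -0.0045] turn [ 0.1191  0.0011 -0.0016] deg [ 6.8  0.1 -0.1]
```

Request:
drive_tool([
  [255,0,0.01,-0.002,0.06,0,0],
  [255,0,0.018,-0.003,0.1,0,0],
  [255,0,0.025,-0.004,0.119,0,0],
  [255,0,0.0285,-0.0045,0.119,0,0],
  [255,0,0.0285,-0.0045,0.119,0,0],
  [255,0,0.0285,-0.0045,0.119,0,0],
  [255,0,0.0285,-0.0045,0.119,0,0],
  [255,0,0.0285,-0.0045,0.119,0,0],
  [255,0,0.0285,-0.0045,0.119,0,0],
  [255,0,0.0285,-0.0045,0.119,0,0],
])

```text
time: 20.07
tool_pos: [654.5, -8.9, 127.8]
tcp_rot: [-25.1, 90.0, 141.1]
ft_force: [-0.5, -0.1, -5.5]
finger_gap: 50.0
```

```bash
python3 plan.py 653.3 -12.7 74 -104.3|head -2
python3 - <<'E'
from bench import snapshot
from h import *
for n in("wrist","side"):
    s=snapshot(n); cv2.imwrite(f"pics/{n}9.png",s["frame"]); np.savez(f"{n}9.npz",**s)
E
```

```text
t 20.07 tcp [654.5  -8.9 127.8] jaw -103.8 j6 98.6 j1 -5.3 gap 50.0 F [-0.5 -0.1 -5.5]
target jaw -104.3 shift [0.0538 0.004  0.0003] turn [0.0081 0.0001 0.    ] deg [0.5 0.  0. ]
```

View pics/wrist9.png

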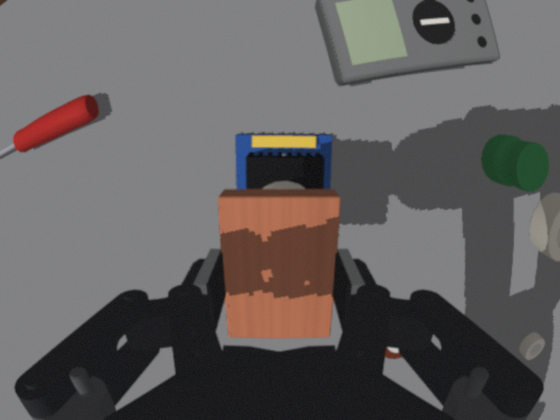

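View pics/side9.png

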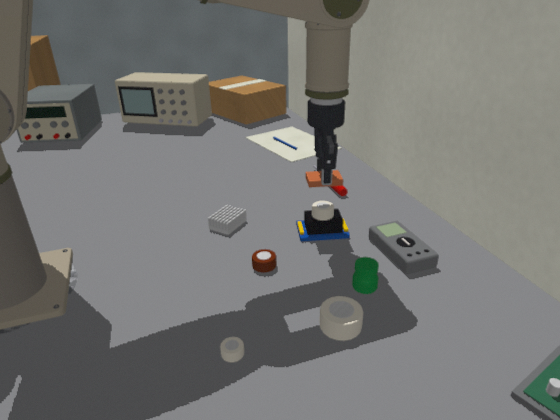

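The block is level and aligned over the white cell. I descend to just above it, then creep down.

Request:
drive_tool([
  [255,0.005,0.002,0.0003,0.008,0,0],
  [255,0.014,0.004,0.0003,0.008,0,0],
  [255,0.024,0.004,0.0003,0.008,0,0],
  [255,0.033,0.004,0.0003,0.008,0,0],
  [255,0.041,0.004,0.0003,0.008,0,0],
  [255,0.047,0.004,0.0003,0.008,0,0],
  [255,0.051,0.004,0.0003,0.008,0,0],
  [255,0.053,0.004,0.0003,0.008,0,0],
  [255,0.0538,0.004,0.0003,0.008,0,0],
  [255,0.0538,0.004,0.0003,0.008,0,0],
])

```text
time: 21.0
tool_pos: [653.5, -13.2, 74.1]
tcp_rot: [-176.1, 90.0, -10.5]
ft_force: [0.1, -0.7, -6.4]
finger_gap: 50.1
```

Request:
drive_tool([
  [255,0.0003,0,0,0,0,0],
  [255,0.0006,0,0,0,0,0],
  [255,0.0009,0,0,0,0,0],
  [255,0.0012,0,0,0,0,0],
  [255,0.0015,0,0,0,0,0],
  [255,0.0018,0,0,0,0,0],
  [255,0.002,0,0,0,0,0],
  [255,0.002,0,0,0,0,0],
  [255,0.002,0,0,0,0,0],
  [255,0.002,0,0,0,0,0],
])

```text
time: 21.83
tool_pos: [653.3, -13.2, 72.0]
tcp_rot: [17.1, 90.0, -177.2]
ft_force: [-0.2, 0.3, -5.7]
finger_gap: 49.9
```

```bash
python3 plan.py 653.3 -12.7 70 -104.3|head -2
```

```text
t 21.83 tcp [653.3 -13.2  72. ] jaw -104.3 j6 98.7 j1 -5.6 gap 49.9 F [-0.2  0.3 -5.7]
target jaw -104.3 shift [ 0.002  -0.0004  0.0001] turn [-0.0006  0.     -0.    ] deg [-0.  0. -0.]
```

Request:
drive_tool([
  [255,0.0002,0,0,0,0,0],
  [255,0.0004,0,0,0,0,0],
  [255,0.0006,0,0,0,0,0],
  [255,0.0008,0,0,0,0,0],
  [255,0.001,0,0,0,0,0],
  [255,0.001,0,0,0,0,0],
  [255,0.001,0,0,0,0,0],
  [255,0.001,0,0,0,0,0],
  [255,0.001,0,0,0,0,0],
  [255,0.001,0,0,0,0,0],
])

```text
time: 22.67
tool_pos: [653.3, -13.2, 71.0]
tcp_rot: [75.8, 90.0, -118.5]
ft_force: [-0.2, -0.1, -6.4]
finger_gap: 49.7
```

Request:
drive_tool([
  [255,0.0002,0,0,0,0,0],
  [255,0.0004,0,0,0,0,0],
  [255,0.0006,0,0,0,0,0],
  [255,0.0008,0,0,0,0,0],
  [255,0.001,0,0,0,0,0],
  [255,0.001,0,0,0,0,0],
  [255,0.001,0,0,0,0,0],
  [255,0.001,0,0,0,0,0],
  [255,0.001,0,0,0,0,0],
  [255,0.001,0,0,0,0,0],
])

```text
time: 23.5
tool_pos: [653.4, -13.2, 70.9]
tcp_rot: [178.8, 90.0, -15.5]
ft_force: [-5.8, 0.3, 2.8]
finger_gap: 50.1
```

Contact came at exactly the expected height of 70.9. I release slowly.

Request:
drive_tool([
  [130,0,0,0,0,0,0],
  [105,0,0,0,0,0,0],
  [95,0,0,0,0,0,0],
  [85,0,0,0,0,0,0],
  [75,0,0,0,0,0,0],
  [60,0,0,0,0,0,0],
  [40,0,0,0,0,0,0],
  [20,0,0,0,0,0,0],
  [0,0,0,0,0,0,0],
  [0,0,0,0,0,0,0],
])

```text
time: 24.33
tool_pos: [653.4, -13.2, 70.0]
tcp_rot: [-138.1, 90.0, 27.5]
ft_force: [0.8, 0.5, 0.0]
finger_gap: 85.2
```

```bash
python3 plan.py 487 -95 190 -104.3|head -2
```

```text
t 24.33 tcp [653.4 -13.2  70. ] jaw -104.3 j6 98.7 j1 -5.6 gap 85.2 F [0.8 0.5 0. ]
target jaw -104.3 shift [-0.12    0.1205  0.1409] turn [-0.0006 -0.      0.    ] deg [-0. -0.  0.]
```

Request:
drive_tool([
  [0,-0.02,0,0,0,0,0],
  [0,-0.05,0,0,0,0,0],
  [0,-0.085,0.012,0.014,0,0,0],
  [0,-0.11,0.034,0.04,0,0,0],
  [0,-0.12,0.06,0.07,0,0,0],
  [0,-0.12,0.085,0.1,0,0,0],
  [0,-0.12,0.105,0.123,0,0,0],
  [0,-0.12,0.117,0.137,0,0,0],
  [0,-0.12,0.1205,0.141,0,0,0],
  [0,-0.12,0.1205,0.141,0,0,0],
], squeeze=40)

```text
time: 25.17
tool_pos: [486.4, -95.6, 190.4]
tcp_rot: [178.7, 89.9, -15.7]
ft_force: [0.1, -0.0, -0.2]
finger_gap: 85.6
```

```bash
python3 - <<'E'
from bench import snapshot
from h import *
for n in("wrist","top"):
    s=snapshot(n); cv2.imwrite(f"pics/{n}10.png",s["frame"]); np.savez(f"{n}10.npz",**s)
t=dict(np.load("top10.npz")); hsv=cv2.cvtColor(t["frame"],cv2.COLOR_BGR2HSV).astype(int); H,S,V=hsv[...,0],hsv[...,1],hsv[...,2]
def fit(m,s,z,f,n):
    c=max(cv2.findContours(m.astype(np.uint8),0,1)[0],key=cv2.contourArea).reshape(-1,2); print(n,c.min(0),c.max(0),cv2.minAreaRect(onplane(s,c,z,f)[:,:2].astype(np.float32)))
fit((H<20)&(S>120)&(V>45)&(np.arange(420)[:,None]<205),t,83,False,"cu")
s=dict(np.load("wrist10.npz")); hsv=cv2.cvtColor(s["frame"],cv2.COLOR_BGR2HSV).astype(int); H,S,V=hsv[...,0],hsv[...,1],hsv[...,2]
r=np.zeros(V.shape,bool); r[140:240,230:330]=1
fit(r&(((S>120)&(V>30))|(V>130)),s,26,True,"brown"); fit(r&(V>130)&(S<60),s,26,True,"brownAl")
cv2.imwrite("pics/c10.png",cv2.resize(t["frame"][120:320,140:440],None,fx=2.6,fy=2.6))
E
python3 plan.py 487 -95 3 -104.3|head -2
```

```text
cu [276 159] [301 192] ((653.2350463867188, -14.670265197753906), (51.351318359375, 78.17950439453125), 75.59156036376953)
brown [254 162] [302 211] ((487.8150939941406, -95.44569396972656), (46.73774719238281, 48.724708557128906), 75.49821472167969)
brownAl [263 174] [292 203] ((485.9732360839844, -94.7007827758789), (28.53290557861328, 27.851146697998047), 30.153926849365234)
t 25.27 tcp [487.7 -94.8 190.3] jaw -104.4 j6 87.4 j1 -16.9 gap 85.5 F [-0.5  0.1  0.1]
target jaw -104.3 shift [0.1873 0.0004 0.0008] turn [-0.0009 -0.0011  0.0003] deg [-0.1 -0.1  0. ]
```

View pics/wrist10.png

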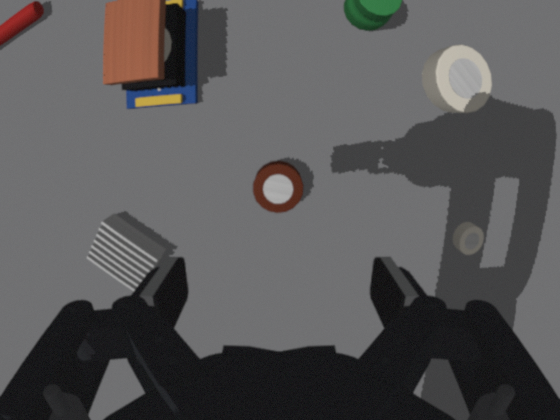

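View pics/c10.png

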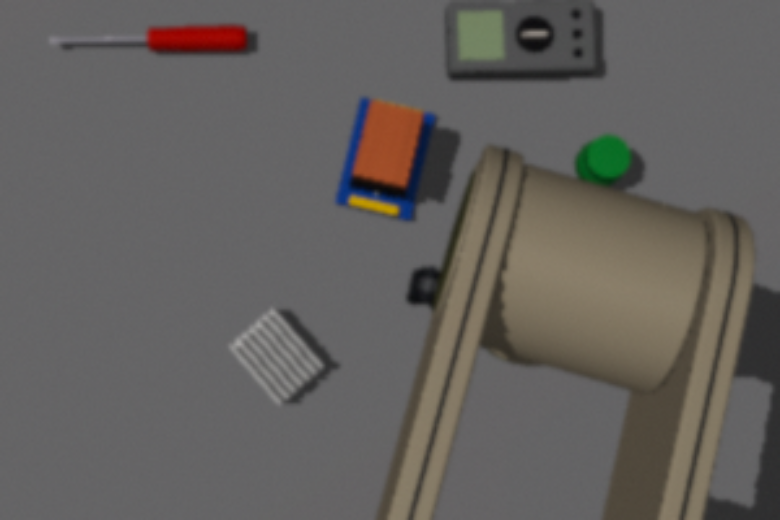

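The copper lies centred and aligned at about (653.3,−13.5). The brown cell is at (486.5,−95), which is (278,188) in the wrist view. I descend and grip.

Request:
drive_tool([
  [0,0.03,0.0004,0.001,0,0,0],
  [0,0.06,0.0004,0.001,0,0,0],
  [0,0.09,0.0004,0.001,0,0,0],
  [0,0.115,0.0004,0.001,0,0,0],
  [0,0.138,0.0004,0.001,0,0,0],
  [0,0.156,0.0004,0.001,0,0,0],
  [0,0.17,0.0004,0.001,0,0,0],
  [0,0.18,0.0004,0.001,0,0,0],
  [0,0.186,0.0004,0.001,0,0,0],
  [0,0.187,0.0004,0.001,0,0,0],
])

```text
time: 26.1
tool_pos: [485.6, -94.5, 1.8]
tcp_rot: [-6.1, 89.9, 159.6]
ft_force: [-0.6, -0.5, 0.7]
finger_gap: 85.3
```

Request:
drive_tool([
  [60,0,0,0,0,0,0],
  [90,0,0,0,0,0,0],
  [120,0,0,0,0,0,0],
  [150,0,0,0,0,0,0],
  [180,0,0,0,0,0,0],
  [220,0,0,0,0,0,0],
  [255,0,0,0,0,0,0],
  [255,0,0,0,0,0,0],
  [255,0,0,0,0,0,0],
  [255,0,0,0,0,0,0],
])

```text
time: 26.93
tool_pos: [486.9, -95.4, 4.4]
tcp_rot: [-179.4, 89.9, -13.7]
ft_force: [-0.5, 1.3, 6.3]
finger_gap: 48.6
```

```bash
python3 plan.py 653.3 -13.2 140 -104.3|head -2
python3 - <<'E'
from bench import snapshot
from h import *
for n in("wrist",):
    s=snapshot(n); cv2.imwrite(f"pics/{n}11.png",s["frame"]); np.savez(f"{n}11.npz",**s)
E
```

```text
t 26.93 tcp [486.9 -95.4   4.4] jaw -104.3 j6 87.3 j1 -17.0 gap 48.6 F [-0.5  1.3  6.3]
target jaw -104.3 shift [-0.1352 -0.1209 -0.1411] turn [-0.0007 -0.0024  0.    ] deg [-0.  -0.1  0. ]
```

View pics/wrist11.png

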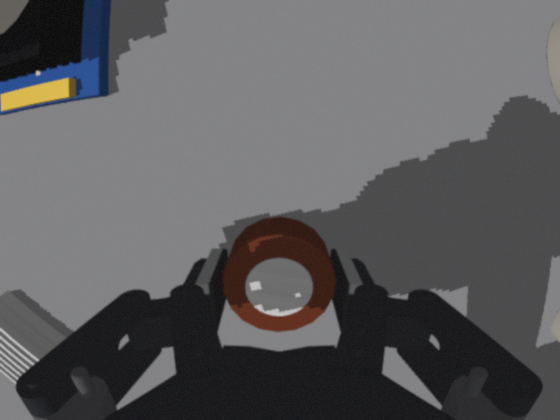

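The brown cell is gripped squarely, same view as the white one. I lift and carry it.

Request:
drive_tool([
  [255,-0.01,0,0,0,0,0],
  [255,-0.03,0,0,0,0,0],
  [255,-0.06,0,0,0,0,0],
  [255,-0.095,0,0,0,0,0],
  [255,-0.125,-0.008,-0.009,0,0,0],
  [255,-0.135,-0.024,-0.028,0,0,0],
  [255,-0.135,-0.042,-0.049,0,0,0],
  [255,-0.135,-0.062,-0.072,0,0,0],
  [255,-0.135,-0.08,-0.093,0,0,0],
  [255,-0.135,-0.097,-0.113,0,0,0],
])

```text
time: 27.82
tool_pos: [620.5, -28.4, 138.9]
tcp_rot: [-173.3, 90.0, -7.6]
ft_force: [0.4, -0.7, -1.0]
finger_gap: 48.5
```

Request:
drive_tool([
  [255,0,-0.012,-0.014,0,0,0],
  [255,0,-0.02,-0.023,0,0,0],
  [255,0,-0.024,-0.028,0,0,0],
  [255,0,-0.024,-0.028,0,0,0],
  [255,0,-0.024,-0.028,0,0,0],
  [255,0,-0.024,-0.028,0,0,0],
  [255,0,-0.024,-0.028,0,0,0],
  [255,0,-0.024,-0.028,0,0,0],
  [255,0,-0.024,-0.028,0,0,0],
  [255,0,-0.024,-0.028,0,0,0],
])

```text
time: 28.65
tool_pos: [652.2, -13.1, 138.1]
tcp_rot: [-177.7, 90.0, -12.1]
ft_force: [0.2, 0.3, -1.5]
finger_gap: 48.3
```

```bash
python3 plan.py 653.3 -13.2 91 -104.3|head -2
python3 - <<'E'
from bench import snapshot
from h import *
for n in("wrist","side"):
    s=snapshot(n); cv2.imwrite(f"pics/{n}12.png",s["frame"]); np.savez(f"{n}12.npz",**s)
E
```

```text
t 28.65 tcp [652.2 -13.1 138.1] jaw -104.4 j6 98.7 j1 -5.6 gap 48.3 F [ 0.2  0.3 -1.5]
target jaw -104.3 shift [ 0.0471 -0.0001 -0.0011] turn [-0.001  -0.0001  0.    ] deg [-0.1 -0.   0. ]
```

View pics/wrist12.png

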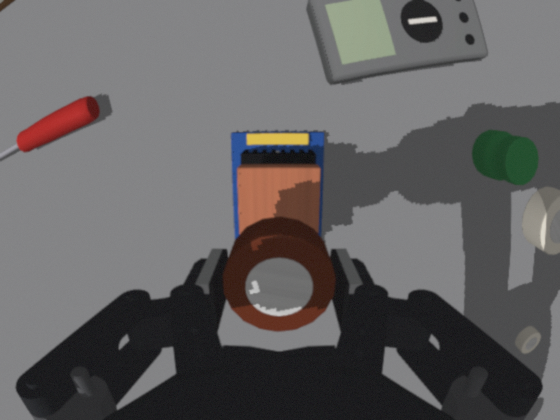

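View pics/side12.png

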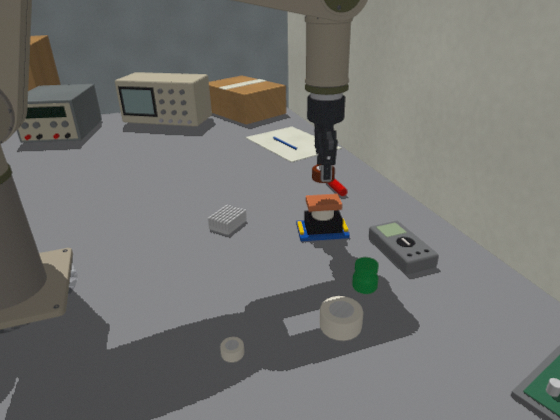

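The brown cell is held above the level copper, whose far top edge is at row ~165, cols 237–321. I check the centre from it.

Run:
```python
from h import *
s=dict(np.load("wrist12.npz")); a=np.radians(-14.3); u=np.array([np.cos(a),np.sin(a)])
e=onplane(s,[(237,165.5),(321,165.5)],83,True); print(np.linalg.norm(e[0]-e[1]),(e.mean(0)[:2]-37*u).round(1))
```

```text
51.89518452796888 [654.7 -14.1]
```

Request:
drive_tool([
  [255,0.005,0,-0.001,0,0,0],
  [255,0.013,0,-0.001,0,0,0],
  [255,0.022,0,-0.001,0,0,0],
  [255,0.03,0,-0.001,0,0,0],
  [255,0.036,0,-0.001,0,0,0],
  [255,0.041,0,-0.001,0,0,0],
  [255,0.044,0,-0.001,0,0,0],
  [255,0.046,0,-0.001,0,0,0],
  [255,0.047,0,-0.001,0,0,0],
  [255,0.047,0,-0.001,0,0,0],
])

```text
time: 29.58
tool_pos: [653.4, -13.1, 91.0]
tcp_rot: [174.9, 90.0, -19.5]
ft_force: [-0.0, 0.0, -1.6]
finger_gap: 48.6
```

Request:
drive_tool([
  [255,0.0003,0,0,0,0,0],
  [255,0.0006,0,0,0,0,0],
  [255,0.0009,0,0,0,0,0],
  [255,0.0012,0,0,0,0,0],
  [255,0.0015,0,0,0,0,0],
  [255,0.0018,0,0,0,0,0],
  [255,0.002,0,0,0,0,0],
  [255,0.002,0,0,0,0,0],
  [255,0.002,0,0,0,0,0],
  [255,0.002,0,0,0,0,0],
])

```text
time: 30.42
tool_pos: [653.3, -13.1, 89.0]
tcp_rot: [37.4, 90.0, -157.0]
ft_force: [0.3, 0.0, -2.3]
finger_gap: 48.6
```

Request:
drive_tool([
  [255,0.0002,0,0,0,0,0],
  [255,0.0004,0,0,0,0,0],
  [255,0.0006,0,0,0,0,0],
  [255,0.0008,0,0,0,0,0],
  [255,0.001,0,0,0,0,0],
  [255,0.0012,0,0,0,0,0],
  [255,0.0014,0,0,0,0,0],
  [255,0.0014,0,0,0,0,0],
  [255,0.0014,0,0,0,0,0],
  [255,0.0014,0,0,0,0,0],
])

```text
time: 31.25
tool_pos: [653.3, -13.1, 87.6]
tcp_rot: [68.4, 90.0, -125.9]
ft_force: [-0.7, 0.0, -1.6]
finger_gap: 48.5
```

Request:
drive_tool([
  [255,0.0002,0,0,0,0,0],
  [255,0.0004,0,0,0,0,0],
  [255,0.0006,0,0,0,0,0],
  [255,0.0008,0,0,0,0,0],
  [255,0.0008,0,0,0,0,0],
  [255,0.0008,0,0,0,0,0],
  [255,0.0008,0,0,0,0,0],
  [255,0.0008,0,0,0,0,0],
  [255,0.0008,0,0,0,0,0],
  [255,0.0008,0,0,0,0,0],
])

```text
time: 32.08
tool_pos: [653.4, -13.1, 87.5]
tcp_rot: [-176.5, 90.0, -10.8]
ft_force: [-4.2, 0.8, 4.8]
finger_gap: 48.6
```

Contact at 87.5, as predicted. Slow release.

Request:
drive_tool([
  [140,0,0,0,0,0,0],
  [110,0,0,0,0,0,0],
  [100,0,0,0,0,0,0],
  [90,0,0,0,0,0,0],
  [80,0,0,0,0,0,0],
  [60,0,0,0,0,0,0],
  [40,0,0,0,0,0,0],
  [20,0,0,0,0,0,0],
  [0,0,0,0,0,0,0],
  [0,0,0,0,0,0,0],
])

```text
time: 32.92
tool_pos: [653.3, -13.1, 86.7]
tcp_rot: [9.0, 90.0, 174.6]
ft_force: [0.1, 0.7, 0.4]
finger_gap: 85.2
```

```bash
python3 plan.py 456 96 190 -49.4
```

```text
t 32.92 tcp [653.3 -13.1  86.7] jaw -104.3 j6 98.7 j1 -5.6 gap 85.2 F [0.1 0.7 0.4]
target jaw -49.4 shift [-0.1033 -0.0568  0.2182] turn [-9.588e-01  1.000e-04  0.000e+00] deg [-54.9   0.    0. ]
target jaw 130.6 shift [-0.1033 -0.0568  0.2182] turn [ 2.1828e+00  0.0000e+00 -1.0000e-04] deg [125.1   0.   -0. ]
```

Request:
drive_tool([
  [0,-0.02,0,0,0,0,0],
  [0,-0.055,0,0,0,0,0],
  [0,-0.09,-0.005,0.02,-0.1,0,0],
  [0,-0.103,-0.013,0.05,-0.22,0,0],
  [0,-0.103,-0.022,0.085,-0.34,0,0],
  [0,-0.103,-0.031,0.12,-0.46,0,0],
  [0,-0.103,-0.04,0.155,-0.58,0,0],
  [0,-0.103,-0.048,0.185,-0.7,0,0],
  [0,-0.103,-0.054,0.207,-0.82,0,0],
  [0,-0.103,-0.057,0.218,-0.94,0,0],
], squeeze=50)

```text
time: 33.75
tool_pos: [454.1, 97.4, 189.8]
tcp_rot: [-106.0, 90.0, 113.9]
ft_force: [-0.1, -0.0, 0.3]
finger_gap: 85.6
```

Request:
drive_tool([
  [0,0,0,0,-0.019,0,0],
  [0,0,0,0,-0.019,0,0],
  [0,0,0,0,-0.019,0,0],
  [0,0,0,0,-0.019,0,0],
  [0,0,0,0,-0.019,0,0],
  [0,0,0,0,-0.019,0,0],
  [0,0,0,0,-0.019,0,0],
  [0,0,0,0,-0.019,0,0],
  [0,0,0,0,-0.019,0,0],
  [0,0,0,0,-0.019,0,0],
])

```text
time: 34.58
tool_pos: [456.3, 96.1, 189.8]
tcp_rot: [-29.2, 90.0, -168.6]
ft_force: [-0.9, 0.1, -0.5]
finger_gap: 85.3
```

```bash
python3 plan.py 456 96 2 -49.4|head -2
python3 - <<'E'
from bench import snapshot
from h import *
for n in("wrist","top"):
    s=snapshot(n); cv2.imwrite(f"pics/{n}13.png",s["frame"]); np.savez(f"{n}13.npz",**s)
    if n=="top": cv2.imwrite("pics/c13.png",cv2.resize(s["frame"][120:320,140:440],None,fx=2.6,fy=2.6))
E
```

```text
t 34.58 tcp [456.3  96.1 189.8] jaw -49.4 j6 55.0 j1 5.6 gap 85.3 F [-0.9  0.1 -0.5]
target jaw -49.4 shift [ 1.878e-01 -1.000e-04  2.000e-04] turn [-0.0001  0.0001  0.0001] deg [-0.  0.  0.]
```

View pics/wrist13.png

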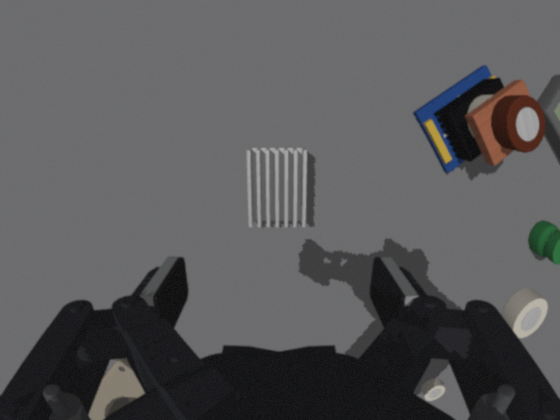

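View pics/c13.png

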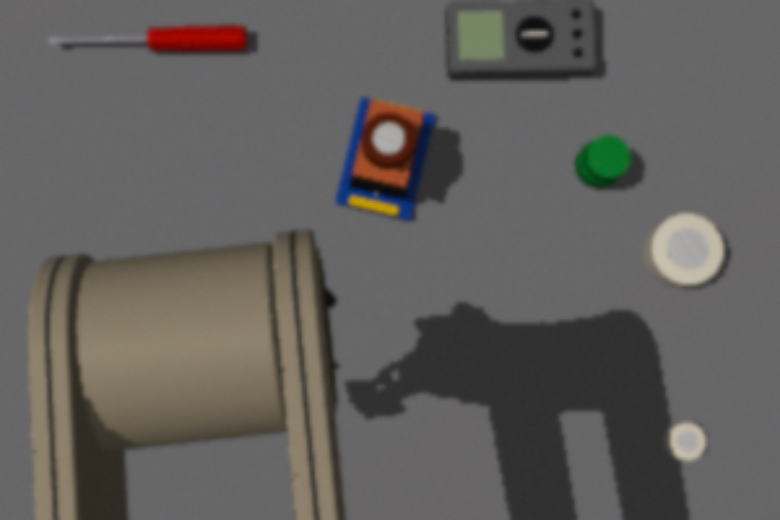

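The stack stands well-centred, with the brown cell's aluminium at (388,138) in the crop. In the wrist view the silver sink's fin tops span cols 247–307, rows 148–228. I measure both.

Run:
```python
from h import *
s=dict(np.load("wrist13.npz")); hsv=cv2.cvtColor(s["frame"],cv2.COLOR_BGR2HSV).astype(int); V=hsv[...,2]
r=np.zeros(V.shape,bool); r[135:245,235:320]=1
pts=np.argwhere(r&(V>125))[:,::-1]; print(pts.min(0),pts.max(0)); w=onplane(s,pts,30,True)[:,:2].astype(np.float32); print("silver",cv2.minAreaRect(w))
t=dict(np.load("top13.npz")); hsv=cv2.cvtColor(t["frame"],cv2.COLOR_BGR2HSV).astype(int)
r=np.zeros(V.shape,bool); r[163:183,278:302]=1
c=np.argwhere(r&(hsv[...,1]<60)&(hsv[...,2]>110))[:,::-1]; print("brown Al",onplane(t,c.mean(0),109)[0],len(c))
```

```text
[246 147] [306 227]
silver ((455.5003356933594, 98.01081085205078), (78.8499755859375, 56.51584243774414), 40.57100296020508)
brown Al [653.72742273 -13.57366366 109.        ] 119
```

Request:
drive_tool([
  [0,0.03,-0.0015,0,0,0,0],
  [0,0.06,-0.0015,0,0,0,0],
  [0,0.09,-0.0015,0,0,0,0],
  [0,0.115,-0.0015,0,0,0,0],
  [0,0.138,-0.0015,0,0,0,0],
  [0,0.156,-0.0015,0,0,0,0],
  [0,0.17,-0.0015,0,0,0,0],
  [0,0.18,-0.0015,0,0,0,0],
  [0,0.186,-0.0015,0,0,0,0],
  [0,0.187,-0.0015,0,0,0,0],
])

```text
time: 35.52
tool_pos: [454.6, 97.2, 1.9]
tcp_rot: [-34.1, 89.9, -173.5]
ft_force: [0.1, 0.7, -0.9]
finger_gap: 85.3
```

Request:
drive_tool([
  [60,0,0,0,0,0,0],
  [90,0,0,0,0,0,0],
  [120,0,0,0,0,0,0],
  [150,0,0,0,0,0,0],
  [180,0,0,0,0,0,0],
  [220,0,0,0,0,0,0],
  [255,0,0,0,0,0,0],
  [255,0,0,0,0,0,0],
  [255,0,0,0,0,0,0],
  [255,0,0,0,0,0,0],
])

```text
time: 36.35
tool_pos: [456.5, 97.4, 4.1]
tcp_rot: [146.4, 89.9, 7.0]
ft_force: [-1.6, -0.0, 6.7]
finger_gap: 55.2
```

```bash
python3 plan.py 653.4 -13.2 165 -104.3|head -2
python3 - <<'E'
from bench import snapshot
from h import *
for n in("wrist",):
    s=snapshot(n); cv2.imwrite(f"pics/{n}14.png",s["frame"]); np.savez(f"{n}14.npz",**s)
E
```

```text
t 36.35 tcp [456.5  97.4   4.1] jaw -49.4 j6 55.1 j1 5.7 gap 55.2 F [-1.6 -0.   6.7]
target jaw -104.3 shift [-0.1604  0.2123 -0.0778] turn [ 9.584e-01 -2.500e-03 -3.000e-04] deg [54.9 -0.1 -0. ]
```

View pics/wrist14.png

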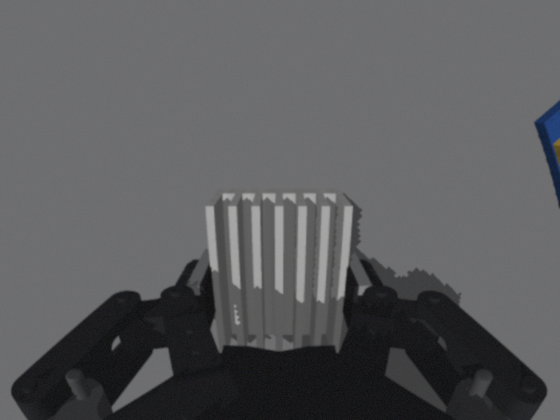

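Gripped at gap 55.2, with the near fin-top ends at row ~205, cols 207–352. I compute the lengthwise offset.

Run:
```python
from bench import sense
from h import *
s=dict(np.load("wrist14.npz")); st=sense(); p=st["tool_pos"][:2]
A=R.from_euler("xyz",st["tcp_rot"],degrees=True).as_matrix(); z=A[:2,2]
for r in (204,206):
    e=onplane(s,[(207,r),(352,r)],30,True); print(r,((e[:,:2]-p)@z).round(1),np.linalg.norm(e[0]-e[1]).round(1))
```

```text
204 [-37.6 -37.5] 55.1
206 [-36.8 -36.7] 55.2
```

Offset under 1 mm. I lift clear of the stack top (109 mm) and carry.

Request:
drive_tool([
  [255,-0.012,0,0,0,0,0],
  [255,-0.04,0,0,0,0,0],
  [255,-0.075,0,0,0,0,0],
  [255,-0.11,0,0,0.05,0,0],
  [255,-0.142,0.01,-0.004,0.15,0,0],
  [255,-0.16,0.035,-0.013,0.26,0,0],
  [255,-0.16,0.065,-0.024,0.37,0,0],
  [255,-0.16,0.095,-0.035,0.48,0,0],
  [255,-0.16,0.125,-0.046,0.59,0,0],
  [255,-0.16,0.15,-0.055,0.7,0,0],
])

```text
time: 37.23
tool_pos: [596.1, 18.0, 162.8]
tcp_rot: [151.6, 90.0, -28.3]
ft_force: [-0.4, 1.2, -1.6]
finger_gap: 55.1
```

Request:
drive_tool([
  [255,0,0,0,0.1,0,0],
  [255,0,0,0,0.2,0,0],
  [255,0,0,0,0.258,0,0],
  [255,0,0,0,0.258,0,0],
  [255,0,0,0,0.258,0,0],
  [255,0,0,0,0.258,0,0],
  [255,0,0,0,0.258,0,0],
  [255,0,0,0,0.258,0,0],
  [255,0,0,0,0.258,0,0],
  [255,0,0,0,0.258,0,0],
])

```text
time: 38.07
tool_pos: [594.7, 19.3, 162.9]
tcp_rot: [-163.7, 90.0, 2.0]
ft_force: [-0.1, -0.6, -2.5]
finger_gap: 55.4
```

```bash
python3 plan.py 653.4 -13.2 165 -104.3|head -2
```

```text
t 38.07 tcp [594.7  19.3 162.9] jaw -104.3 j6 101.2 j1 -3.1 gap 55.4 F [-0.1 -0.6 -2.5]
target jaw -104.3 shift [-0.0021  0.017  -0.0649] turn [ 0.0009 -0.0001  0.    ] deg [ 0. -0.  0.]
```

Request:
drive_tool([
  [255,0,0.003,-0.012,0,0,0],
  [255,0,0.008,-0.03,0,0,0],
  [255,0,0.012,-0.046,0,0,0],
  [255,0,0.015,-0.058,0,0,0],
  [255,0,0.017,-0.065,0,0,0],
  [255,0,0.017,-0.065,0,0,0],
  [255,0,0.017,-0.065,0,0,0],
  [255,0,0.017,-0.065,0,0,0],
  [255,0,0.017,-0.065,0,0,0],
  [255,0,0.017,-0.065,0,0,0],
])

```text
time: 38.9
tool_pos: [653.0, -12.9, 162.9]
tcp_rot: [-6.7, 90.0, 159.1]
ft_force: [0.1, 0.2, -3.3]
finger_gap: 55.5
```

```bash
python3 plan.py 653.4 -13.2 117 -104.3|head -2
python3 - <<'E'
from bench import snapshot
from h import *
for n in("wrist","side"):
    s=snapshot(n); cv2.imwrite(f"pics/{n}15.png",s["frame"]); np.savez(f"{n}15.npz",**s)
E
```

```text
t 38.9 tcp [653.  -12.9 162.9] jaw -104.3 j6 98.6 j1 -5.6 gap 55.5 F [ 0.1  0.2 -3.3]
target jaw -104.3 shift [ 0.0459  0.0002 -0.0004] turn [0.0009 0.0001 0.    ] deg [0. 0. 0.]
```

View pics/side15.png

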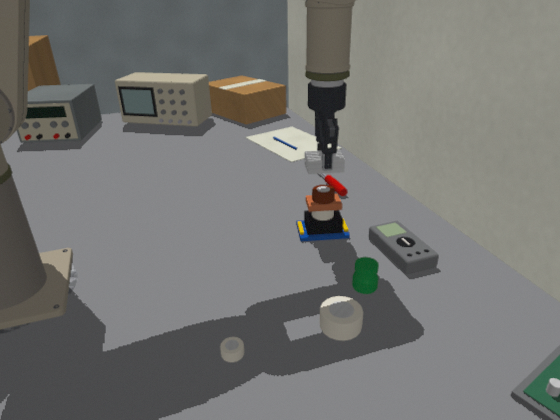

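View pics/wrist15.png

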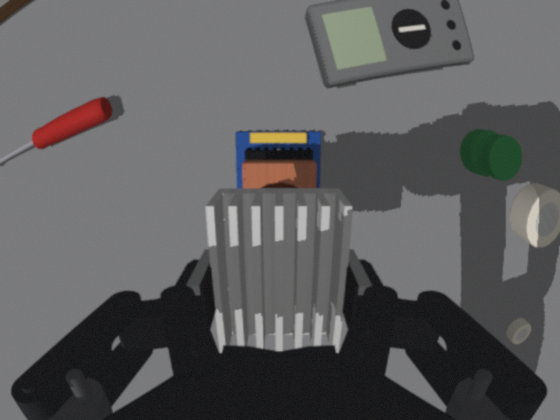

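The silver sink hangs level above the straight stack, aligned with it. I descend to 117 and creep to the expected contact at about 113.

Request:
drive_tool([
  [255,0.005,0,0,0,0,0],
  [255,0.013,0,0,0,0,0],
  [255,0.022,0,0,0,0,0],
  [255,0.03,0,0,0,0,0],
  [255,0.036,0,0,0,0,0],
  [255,0.04,0,0,0,0,0],
  [255,0.043,0,0,0,0,0],
  [255,0.045,0,0,0,0,0],
  [255,0.046,0,0,0,0,0],
  [255,0.046,0,0,0,0,0],
])

```text
time: 39.83
tool_pos: [653.5, -13.3, 116.8]
tcp_rot: [-170.3, 90.0, -4.6]
ft_force: [0.3, 0.5, -2.2]
finger_gap: 55.1
```

Request:
drive_tool([
  [255,0.0004,0,0,0,0,0],
  [255,0.0008,0,0,0,0,0],
  [255,0.0012,0,0,0,0,0],
  [255,0.0016,0,0,0,0,0],
  [255,0.002,0,0,0,0,0],
  [255,0.0023,0,0,0,0,0],
  [255,0.0025,0,0,0,0,0],
  [255,0.0025,0,0,0,0,0],
  [255,0.0025,0,0,0,0,0],
  [255,0.0025,0,0,0,0,0],
])

```text
time: 40.67
tool_pos: [653.5, -13.3, 114.3]
tcp_rot: [124.3, 90.0, -70.0]
ft_force: [-0.0, -0.1, -2.6]
finger_gap: 54.8
```

Request:
drive_tool([
  [255,0.0002,0,0,0,0,0],
  [255,0.0004,0,0,0,0,0],
  [255,0.0006,0,0,0,0,0],
  [255,0.0008,0,0,0,0,0],
  [255,0.001,0,0,0,0,0],
  [255,0.0012,0,0,0,0,0],
  [255,0.0014,0,0,0,0,0],
  [255,0.0014,0,0,0,0,0],
  [255,0.0014,0,0,0,0,0],
  [255,0.0014,0,0,0,0,0],
])

```text
time: 41.5
tool_pos: [653.5, -13.4, 113.2]
tcp_rot: [174.1, 90.0, -20.2]
ft_force: [-1.7, -0.3, 2.0]
finger_gap: 54.8
```

Contact at 113.2, as expected. I release slowly, then back off straight up.

Request:
drive_tool([
  [130,0,0,0,0,0,0],
  [95,0,0,0,0,0,0],
  [85,0,0,0,0,0,0],
  [75,0,0,0,0,0,0],
  [65,0,0,0,0,0,0],
  [50,0,0,0,0,0,0],
  [35,0,0,0,0,0,0],
  [20,0,0,0,0,0,0],
  [0,0,0,0,0,0,0],
  [0,0,0,0,0,0,0],
])

```text
time: 42.33
tool_pos: [653.5, -13.3, 112.9]
tcp_rot: [-121.1, 90.0, 44.6]
ft_force: [0.8, -0.7, -0.2]
finger_gap: 85.4
```

Request:
drive_tool([
  [0,0,0,0,0,0,0],
  [0,-0.005,0,0,0,0,0],
  [0,-0.015,0,0,0,0,0],
  [0,-0.03,0,0,0,0,0],
  [0,-0.05,0,0,0,0,0],
  [0,-0.07,0,0,0,0,0],
  [0,-0.09,0,0,0,0,0],
  [0,-0.11,0,0,0,0,0],
  [0,-0.12,0,0,0,0,0],
  [0,-0.12,0,0,0,0,0],
])

```text
time: 43.17
tool_pos: [655.3, -13.5, 237.5]
tcp_rot: [-171.4, 89.6, -5.7]
ft_force: [0.2, 0.2, 1.1]
finger_gap: 85.2
```

Request:
drive_tool([
  [0,0,0,0.02,0,0,0],
  [0,0,0,0.05,0,0,0],
  [0,0,0,0.08,0,0,0],
  [0,0,0,0.11,0,0,0],
  [0,0,0,0.14,0,0,0],
  [0,0,0,0.16,0,0,0],
  [0,0,0,0.18,0,0,0],
  [0,0,0,0.19,0,0,0],
  [0,0,0,0.19,0,0,0],
  [0,0,0,0.19,0,0,0],
])

```text
time: 44.0
tool_pos: [469.0, 33.6, 232.3]
tcp_rot: [24.2, 90.0, -170.1]
ft_force: [0.7, -0.8, -0.3]
finger_gap: 85.4
```

Run:
```python
from bench import snapshot
from h import *
for n in("top","side"):
    s=snapshot(n); cv2.imwrite(f"pics/{n}16.png",s["frame"]); np.savez(f"{n}16.npz",**s)
t=dict(np.load("top16.npz")); s=dict(np.load("side16.npz"))
a=cv2.resize(t["frame"][120:230,220:400],(800,489)); b=cv2.resize(s["frame"][140:300,260:460],(700,560))
cv2.imwrite("pics/ct16.png",a); cv2.imwrite("pics/cs16.png",b)
```

```text
(no output)
```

View pics/ct16.png

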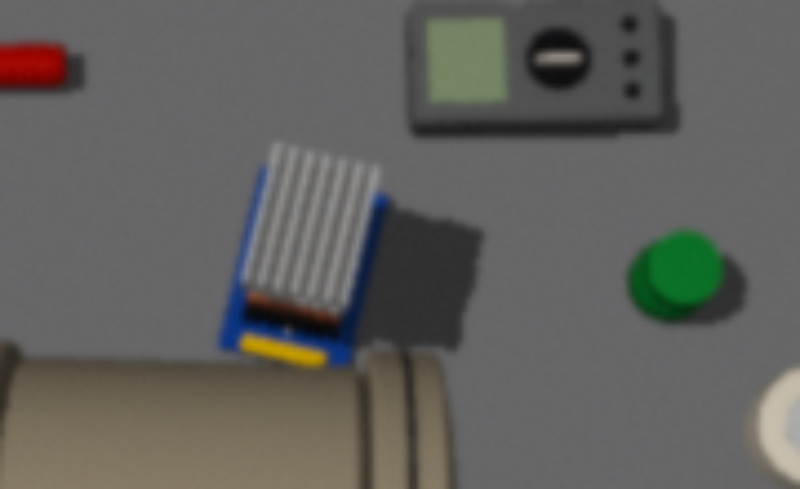

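View pics/cs16.png

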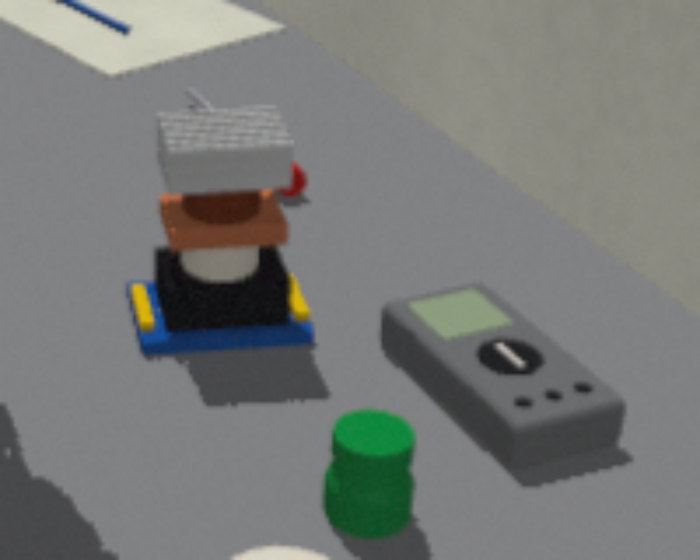

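The finished stack stands level and straight. The silver fins are aligned with the cradle, and the jar, meter and driver look undisturbed. One numeric check, then hand in.

Run:
```python
from bench import sense,hand_in
from h import *
t=dict(np.load("top16.npz")); c=np.array([(277,145),(380,168),(348,308),(243,285)])/4.444+[220,120]
w=onplane(t,c-0.4,139)[:,:2]; print("silver",w.mean(0).round(1),cv2.minAreaRect(w.astype(np.float32)))
st=sense(); print(st["time"],np.abs(st["qd"]).max(),st["ft_force"])
t0=np.load("top13.npz")["frame"].astype(int); d=np.abs(t["frame"].astype(int)-t0).max(2)
for n,(a,b,c0,d0) in {"jar":(165,200,355,395),"meter":(115,155,305,375),"driver":(120,145,155,240)}.items(): print(n,"changed px",(d[a:b,c0:d0]>25).sum())
print(hand_in())
```

```text
silver [652.5 -14.5] ((652.44189453125, -14.392364501953125), (55.888999938964844, 76.86959838867188), 76.37406158447266)
44.1 0.696234947344287 [-0.3441689   0.4780335  -0.63097662]
jar changed px 0
meter changed px 0
driver changed px 0
the job is handed in; nothing more can be done
None
```

I built the whole stack in the cradle and handed it in at 44 s of the 136 s allowed. From the bottom up it is black sink, white cell, copper block, brown cell, silver sink, and it is standing free.

- **Placing:** each piece touched down within about 1 mm of the height I expected. The wrist reading rose by no more than about 10 N at contact, well under the 80 N limit for the cells, and I opened the fingers slowly each time.
- **Centring:** measured from the images, every layer sits within about 2 mm of (653, −13.5), the cradle centre. The silver sink was last seen at (652.5, −14.5), with its length within about 1° of the cradle direction and its fins up.
- **Bystanders:** the top view shows no change at the jar, meter or screwdriver since just before the silver sink was picked up. They also look undisturbed next to the earlier pictures.
- **Disagreements:** the top and wrist views differed by up to about 5 mm on raw sink centres because of visible side faces. Correcting for those faces and checking again in the grip brought this down to 1–3 mm. The descent onto the copper block ended about 3 mm from its target, but the block was still centred in the jaws. No check failed.

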